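# Open the double-latched tube cupboard

### The job

Open the small wooden tube cupboard. First slide the black-knobbed catch sideways, out from under the brass bolt (dried paint inside its guide may stop it too early on one side: feel which way it runs), then draw the brass bolt all the way down, and swing the drop-front flap down until it lies level. Leave both catches open and do not disturb the things standing around.

Things in the scene. Friction and masses are not known exactly. Their poses are not given: they have to be found in the camera images.
- flap_hinge (a point): Middle of the flap's hinge line on the front of the fixed wooden tube cupboard (280 wide, 160 deep, 345 mm high on 85 mm legs), 145 mm above the table. Axes: x points into the cupboard, y along its front to its left seen from the robot, z up; all offsets here use these axes, flap shut. Flap: panel 240 wide, 12 thick (x -6 to +6), z 2 to 130 mm; a fixed rail stands above it (z 133 to 183).
- eave (a point): Middle of the lower front edge of the cupboard's top board, which overhangs the front at x = -31 mm, z = 185 mm from flap_hinge, 300 mm wide. A vertical gripper does not fit over the knobs because of it: tilt the gripper so that the fingers point forward and down, about 25 to 45 degrees from vertical.
- flap (a joint): Angle of the drop-front flap, rad: 0 shut, 1.57 (its stop) level, pointing to the robot, knobs hanging free below it. Turns about y of flap_hinge. Stiff hinge (about 0.5 Nm friction): stays where left. No handle of its own: pull it by the brass knob, then push it from behind its upper edge, down from inside. The cupboard behind it is hollow, its floor 2 mm below the hinge line.
- flap_edge (a point): Middle of the flap's free upper edge, 130 mm from the hinge line; axes like flap_hinge's, turning with the flap.
- keeper_knob (a point): Middle of the grip of the first catch (keeper): black round knob, 20 mm diameter, axis normal to the flap, grip 18 to 44 mm in front of the flap's face (this point 34 mm), at z = 28 mm. On a steel plate 36 wide, z 20 to 73, whose upper edge stops the bolt 2 mm under its foot. Dark guide covers at both sides (y 30 to 110 mm, z 40 to 76) stand 13 mm proud of the flap.
- keeper (a joint): Sideways slide of the keeper along y of flap_hinge, m: 0 centred under the bolt, + to y+, - to y-. The bolt is free once it is 0.027 or more to either side. About 3 N friction, stays where left. Paint crust hidden in the guide stops it hard somewhere between 3 and 50 mm on each side, different at every start; to one side at least it runs 33 mm or more.
- bolt_knob (a point): Middle of the grip of the second catch (bolt): brass round knob, 20 mm diameter, axis normal to the flap, grip 18 to 44 mm in front of the flap's face (this point 34 mm), at z = 95 mm while locked. On a brass bar 16 mm wide that rides on the flap; its upper end stands behind a brass staple on the rail above.
- bolt (a joint): How far the bolt is drawn down along the flap, m: 0 locked, 0.028 fully down (its stop); past 0.018 it leaves the staple. About 3 N friction, stays where left.
- jug: White solvent jug with handle, 66x131x190 mm, origin under its centre. Bystander.
- label_tin: Paint-stained ribbed tin, 94x94x95 mm, origin under its centre. Bystander.
- tube_blue: Lying paint tube with blue and red stains, 46x132x28 mm, origin under its centre. Bystander.

How it is judged:
On the way, in this order (a step that is already met when the one before it is completed fails the run):
1. the keeper is slid clear to one side while the bolt is still up and the flap shut ((value of joint keeper above 0.024 m or value of joint keeper below -0.024 m) and value of joint bolt below 0.008 m and value of joint flap below 0.05 rad), for 0.1 s.
2. the bolt is drawn down with the flap still nearly shut (value of joint bolt above 0.018 m and value of joint flap below 0.25 rad), for 0.02 s.
3. the flap is swung down level (value of joint flap above 1.45 rad), for 0.2 s.
At the end, for the whole second after the job is handed in: The flap lies level (joint over 1.45 rad) and at rest, the bolt is still drawn down (over 15 mm) and the keeper still to one side (over 22 mm) (value of joint flap above 1.45 rad and value of joint bolt above 0.015 m and (value of joint keeper above 0.022 m or value of joint keeper below -0.022 m) and velocity of joint flap between -0.05 and 0.05 rad/s); the robot touches nothing.
It fails at once if a bystander is moved by more than 40 mm (distance of any of jug, label_tin, tube_blue from where it was at the start of the episode above 0.04 m).
It fails at once if the flap is forced open with the bolt still up (value of joint flap above 0.12 rad and value of joint bolt below 0.01 m).
It also fails if it takes over 54 s, if anything falls off the work surface, if the arm or the gripper's body presses on something with over 40 N, if the wrist force passes 120 N, or if a joint passes its speed limit or range.

### The arm

A 6-joint arm with a two-finger parallel gripper is mounted at the origin on a cart in front of the work surface, level with it; the furniture and walls round the work are solid. World frame = base frame: x ahead of the robot, y to its left, z up, the work surface at z = 0. Lengths are in m, angles in rad, forces in N, time in s.
With the tool pointing down it reaches from about 0.3 to 0.825 m from the base axis. Payload 5.4 kg.
Tool frame: the origin (TCP) lies at the very end of the fingers, on their centre line; the grasp point (between the pads) lies bot.pinch_z behind it (bot.pinch_z is the distance from the TCP to the grasp point, in m); y points along the fingers, x is the direction in which the jaws open and shut, and the axes are right-handed (so a half turn about y gives the same grasp; the last joint's range is limited). The gripper opens to 92 mm and grips with 3 to 60 N. Pads are 20 mm wide; open, the fingers measure 128 mm over their backs; the gripper's body (75 mm by 189 mm) begins 69 mm behind the grasp point.
Start: joints at [1.131, 0.158, 1.597, -0, 1.386, -0.21], TCP at [0.131, 0.56, 0.191] pointing down, gripper open.
Joint ranges: [-2.91, 2.91], [-0.94, 2.29], [0.18, 2.7], [-1.29, 4.43], [0.17, 2.64], [-3, 3]. Speed limits (rad/s): [2.57, 2.57, 3.14, 3.14, 3.14, 3.14].

### API

Orientations are given as a 3x3 rotation matrix whose columns are the frame's x, y, z axes.
In Python, from workcell import bot gives the robot as it stands.
- The arm moves only by the tool carry_out, never from a script. Its argument "deltas" is a list of rows, each a list of 7 numbers: the shift along the tool's x, y, z in units of 40 mm (1.0 is 40 mm), then the turn, a rotation vector about the tool's x, y, z in units of 6 degrees (1.0 is 6 degrees), then the gripper command: -1 is shut, 1 is fully open, values between are in proportion. A call has exactly 8 rows; each row shifts and turns the pose as measured when the row begins, along the tool's axes as they then stand; what a row does not reach is not made up. A row lasts 1/10 s, in which the tool goes at most 50 mm and 8.59 degrees, less where a joint would pass 70% of its speed; a pose out of reach is approached as far as the arm can. A call is refused whole if a number of a shift passes 1 or a number of a turn 1, either way. A call with a gripper value outside its range is refused whole. The fingers move at their own pace and stop on an object; "newtons" is the grip in N (left out, the last holds). Time passes only in rows, so rows that do not move let the fingers close, or fill a call up. It gives the time, the measured TCP pose, the force and the opening at its end, in the units of the state.
- bot.read_state(): the state, without advancing time (a new reading comes with each control period).
- bot.camera(name): name is "side" or "top" or "wrist"; returns a dict with "image" (384x512x3 uint8, red, green, blue), "vfov" (degrees; the focal length in pixels is half the picture's height over the tangent of half this angle, whatever the lens; pixels are square), "cx", "cy" (the principal point, pixels), "k1" (the pictures are not rectified: a ray, as slopes to the right and down, at radius r is drawn at 1 + k1 r^2 times it, then the intrinsics apply), "R" (3x3) and "t" (3): a world point X has camera coordinates R X + t. Camera axes: x right, y down, z forward; pixel columns grow to the right and rows downward; lengths in m; the calibration is good to about 2 mm. A picture is of the moment at which its call begins. There is no depth.
- bot.job_done(): hands the job in, once; it reports no verdict.
Trained networks look in a picture, given as the dict that the camera call returned (one of the last four; its "shot" number tells which), for a name from the list of things; names that differ only in an ending like _2 or _b are one class to them, and where a whole thing is asked for, a point or a joint stands for the part that bears it (a point fixed in the world has none). Each returns a list of dicts, best first, with "confidence" (0 to 1); they miss things now and then, are a little off and sometimes report something else, mostly with a low value. They report only what shows in the picture. A call takes as long as a camera call.
- bot.silhouettes(picture, thing): "pixels" (384x512 bool, what is visible of it) and "extent" ([centre column, centre row, width, height] in pixels, round what is visible of it).
The state is a dict: "clock": time; "joint_pos": joint angles; "joint_vel": joint speeds; "joint_torque": joint torques, N m; "tcp_pos": TCP position; "tcp_rot": TCP orientation; "ft_force": force on the tool from outside, world axes, zero at the start; "wrist_torque": the same for the moment, N m; "gripper_width": finger opening in m.
Only numpy, scipy, OpenCV 4.12 (cv2) and the standard library are available. Lean on these libraries where they do the work, as an engineer would, in place of code of your own. Each camera call takes 0.05 s, during which the arm holds its last target.

## Working session

There is one attempt and no reset: what is moved stays moved. The work goes in short steps, Python scripts to look and compute and a tool call to move; the robot and the scene stay as the last step left them, time stands still between calls to the robot, and variables do not carry over. Pictures are saved under pics/ and viewed, and the job is handed in when it is done.

Besides the shell and the picture viewer there is one more tool, called after "Emit:" as name([rows], argument=value, ...), one row to a line, values as JSON. carry_out: Moves the arm, as the interface text tells. Its arguments: {"type":"object","properties":{"deltas":{"type":"array"},"newtons":{"type":"number"}},"required":["deltas"]}

```bash
ls; mkdir -p pics
python3 - <<'E'
from workcell import bot
import cv2,pickle
s=bot.read_state(); print(s['clock'],s['tcp_pos'],s['tcp_rot'],s['gripper_width'],bot.pinch_z)
d={}
for n in ['side','top','wrist']:
    p=bot.camera(n); d[n]=p
    cv2.imwrite(f'pics/{n}0.png',p['image'][:,:,::-1])
    print(n,p['vfov'],p['cx'],p['cy'],p['k1'],p['R'].tolist() if hasattr(p['R'],'tolist') else p['R'],p['t'])
    for th in ['keeper_knob','bolt_knob','flap','jug','label_tin','tube_blue']:
        for r in bot.silhouettes(p,th)[:2]: print('  ',th,round(r['confidence'],2),[round(float(v),1) for v in r['extent']])
pickle.dump(d,open('cams0.pkl','wb'))
E
```

```text
pics
0.0 [0.1307238  0.55926954 0.19042497] [[ 2.27783052e-01 -7.63073774e-04 -9.73711610e-01]
 [ 9.73710188e-01 -1.70153303e-03  2.27784053e-01]
 [-1.83061850e-03 -9.99998261e-01  3.55432322e-04]] 0.09229308307950282 0.0187
side 46.118109061570934 256.637269358139 193.8313876570907 -0.11513923504120523 [[0.8487364525453365, -0.5284091876847077, 0.020740407207790666], [-0.3388624532729723, -0.5735572617447979, -0.7457910600574613], [0.4059786593930527, 0.6259519133848835, -0.6658569893357156]] [-0.43287367  0.32667037  1.2901765 ]
   keeper_knob 0.6 [268.1, 199.4, 14.6, 18.4]
   bolt_knob 0.64 [268.7, 180.6, 11.4, 13.0]
   flap 0.84 [272.9, 189.9, 60.9, 71.6]
   jug 0.81 [230.5, 150.2, 28.2, 53.9]
   jug 0.3 [296.6, 184.6, 117.7, 142.0]
   label_tin 0.77 [304.6, 317.6, 39.4, 48.3]
   tube_blue 0.78 [210.9, 204.6, 17.2, 28.1]
top 54.62601106130598 253.1091562303653 192.21738300106384 -0.11770736785304657 [[0.34625330365700013, -0.9381352821223201, 0.003292741090376449], [-0.7855573763291083, -0.2918539434761665, -0.545638052350034], [0.5128433076501447, 0.18634234117528328, -0.8380144829797236]] [-0.156852    0.52624749  1.25690629]
   keeper_knob 0.62 [264.6, 194.2, 10.5, 20.2]
   bolt_knob 0.59 [264.6, 188.8, 4.7, 13.8]
   flap 0.75 [265.6, 188.6, 64.7, 25.7]
   jug 0.87 [185.2, 168.5, 32.1, 36.8]
   jug 0.71 [264.2, 188.6, 8.2, 12.1]
   label_tin 0.93 [340.0, 259.8, 25.8, 37.7]
   tube_blue 0.48 [203.1, 217.6, 28.8, 15.9]
wrist 60.51711027953563 256.11992879739995 189.43735028794333 -0.05425291960100684 [[0.2270381202380671, 0.9738854530383125, -0.0009035038061951047], [0.9318293129570664, -0.21696386241307594, 0.2908965691113647], [0.28310390932081486, -0.066886521565728, -0.9567540800854267]] [-0.5741992  -0.03386103  0.39314864]
```

View images.

Run:
```python
import pickle,cv2,numpy as np
d=pickle.load(open('cams0.pkl','rb'))
a=d['side']['image'][90:290,160:400,::-1]; cv2.imwrite('pics/side0z.png',cv2.resize(a,None,fx=3,fy=3,interpolation=cv2.INTER_CUBIC)[:600])
a=d['top']['image'][110:290,140:400,::-1]; cv2.imwrite('pics/top0z.png',cv2.resize(a,None,fx=3,fy=3,interpolation=cv2.INTER_CUBIC))
```

```text
(no output)
```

View pics/side0.png

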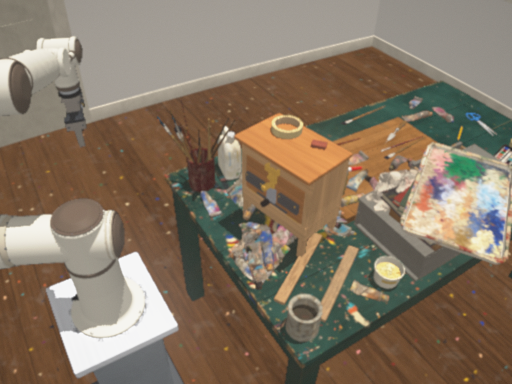

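View pics/top0.png

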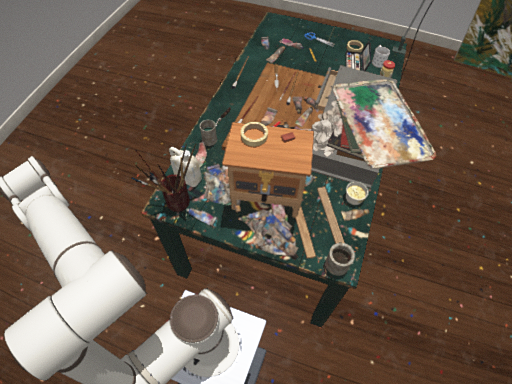

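```bash
sleep 0
```

```text
(no output)
```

View pics/wrist0.png

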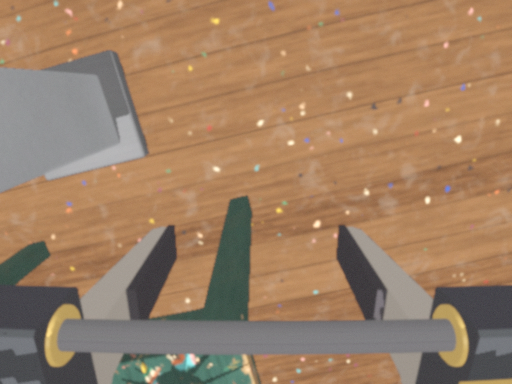

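View pics/side0z.png

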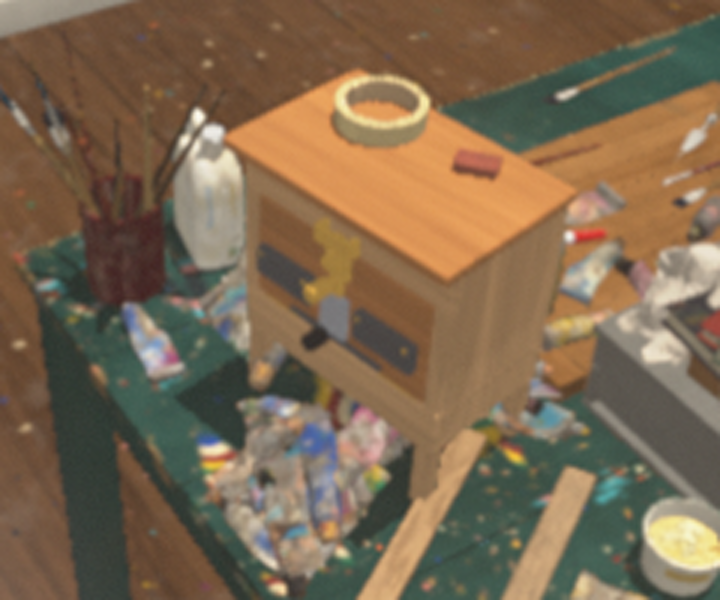

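View pics/top0z.png

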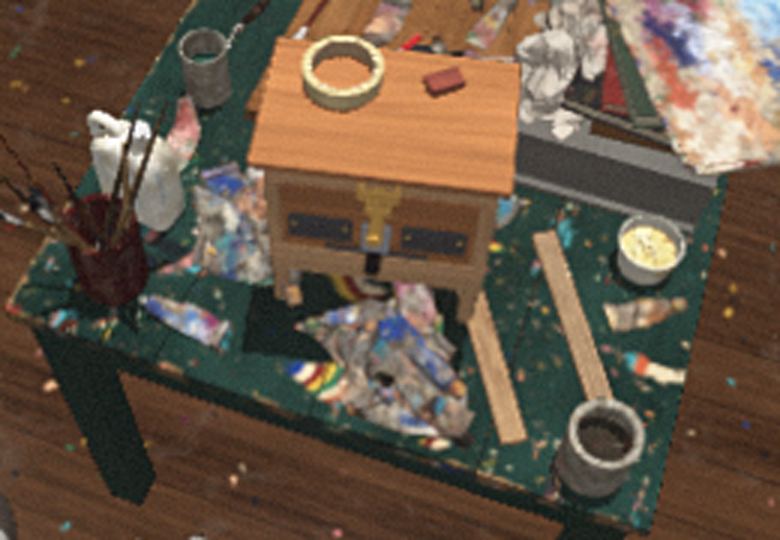

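Run:
```python
import pickle,cv2,numpy as np
d=pickle.load(open('cams0.pkl','rb'))
a=d['side']['image'][120:220,225:325,::-1]; A=cv2.resize(a,None,fx=6,fy=6,interpolation=cv2.INTER_NEAREST)
cv2.imwrite('pics/side0y.png',A)
a=d['top']['image'][145:220,210:330,::-1]; A=cv2.resize(a,None,fx=6.5,fy=6.5,interpolation=cv2.INTER_NEAREST)
cv2.imwrite('pics/top0y.png',A)
```

```text
(no output)
```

View pics/side0y.png

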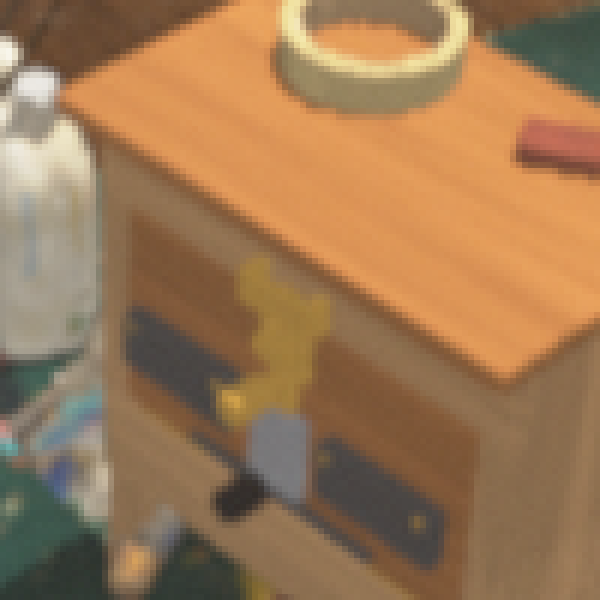

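View pics/top0y.png

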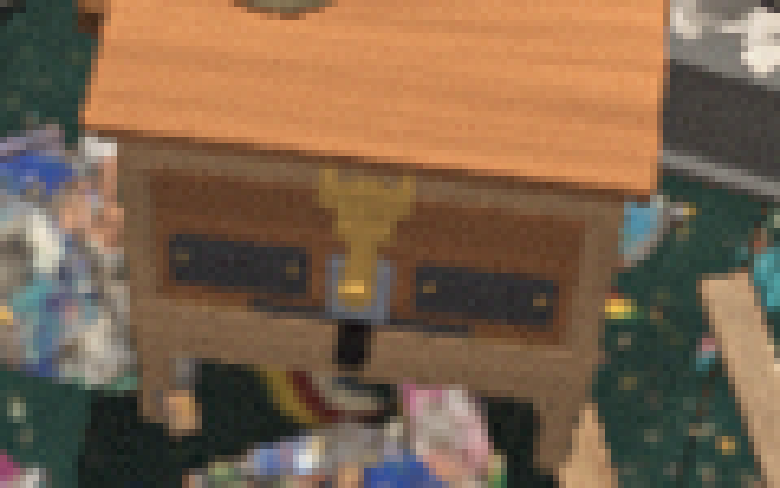

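```bash
cat > h.py <<'E'
import numpy as np,pickle,cv2
from scipy.optimize import least_squares
def proj(p,X):
    X=np.atleast_2d(X); c=X@np.array(p['R']).T+np.array(p['t'])
    f=192/np.tan(np.radians(p['vfov'])/2)
    s=c[:,:2]/c[:,2:]; r2=(s**2).sum(1,keepdims=True)
    s=s*(1+p['k1']*r2); return s*f+[p['cx'],p['cy']]
def frame(q):
    yaw=q[2]; c,s=np.cos(yaw),np.sin(yaw)
    return np.array([[c,-s,0],[s,c,0],[0,0,1]]),np.array([q[0],q[1],0.145])
E
python3 - <<'E'
from h import *
d=pickle.load(open('cams0.pkl','rb'))
S=lambda u,v:(u/6-.5+225,v/6-.5+120)
T=lambda u,v:(u/6.5-.5+210,v/6.5-.5+145)
obs=[('side',(-.031,.15,.2),S(62,98)),('side',(-.031,-.15,.2),S(505,382)),('side',(-.05,0,.095),S(233,403)),('side',(-.05,0,.028),S(232,503)),
('top',(-.031,.15,.2),T(87,125)),('top',(-.031,-.15,.2),T(655,190)),('top',(-.05,0,.095),T(354,290)),('top',(-.05,0,.028),T(350,355))]
def res(q):
    R,t=frame(q[:3]); 
    return np.concatenate([(proj(d[c],R@np.array(X)+t)[0]-o) for c,X,o in obs])
b=None
for y in [-.5,0,.5]:
  r=least_squares(res,[.6,.1,y])
  if b is None or r.cost<b.cost:b=r
print(b.x,b.cost);print(b.fun.reshape(-1,2).round(1))
np.save('q.npy',b.x)
R,t=frame(b.x)
for n,o in dict(hinge=(0,0,0),eave=(-.031,0,.185),keeper=(-.04,0,.028),bolt=(-.04,0,.095)).items(): print(n,R@np.array(o)+t)
# overlay
for c in ['side','top']:
    im=d[c]['image'][:,:,::-1].copy(); im=cv2.resize(im,None,fx=4,fy=4,interpolation=cv2.INTER_CUBIC)
    for poly in [[(-.031,-.15,.185),(-.031,.15,.185),(-.031,.15,.2),(-.031,-.15,.2)],[(-.006,-.12,.002),(-.006,.12,.002),(-.006,.12,.13),(-.006,-.12,.13)],[(-.019,.03,.04),(-.019,.11,.04),(-.019,.11,.076),(-.019,.03,.076)],[(-.02,-.14,-.145),(-.02,.14,-.145)],[(-.05,0,.028),(-.006,0,.028)],[(-.05,0,.095),(-.006,0,.095)]]:
        pp=np.array([proj(d[c],R@np.array(o)+t)[0] for o in poly]); cv2.polylines(im,[np.int32((pp+.5)*4)],True,(0,255,255),1)
    im=im[420:1020,820:1420]
    cv2.imwrite(f'pics/ov_{c}.png',im)
E
```

```text
[ 0.56742629 -0.0067411   0.19817884] 5.919647767895733
[[-0.2 -1.8]
 [ 0.8 -1. ]
 [ 0.4  0.9]
 [-0.1  0.8]
 [-1.1 -1.1]
 [ 0.3  0.3]
 [ 0.1  1.1]
 [ 0.2  1.1]]
hinge [ 0.56742629 -0.0067411   0.145     ]
eave [ 0.53703306 -0.01284451  0.33      ]
keeper [ 0.52820922 -0.01461647  0.173     ]
bolt [ 0.52820922 -0.01461647  0.24      ]
```

View pics/ov_side.png

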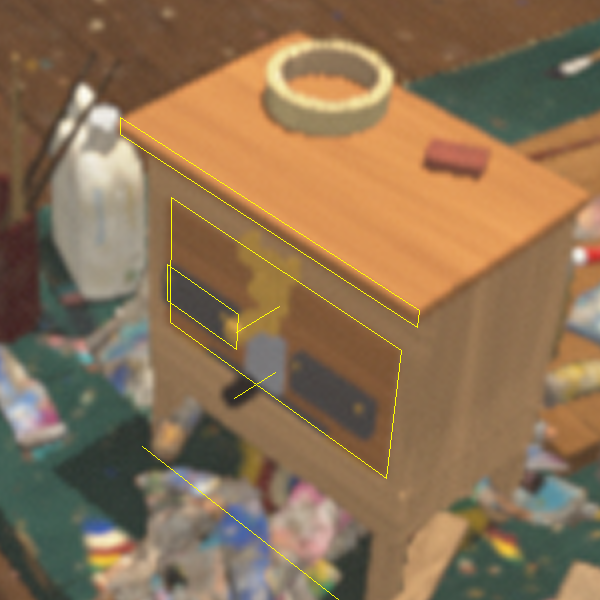

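View pics/ov_top.png

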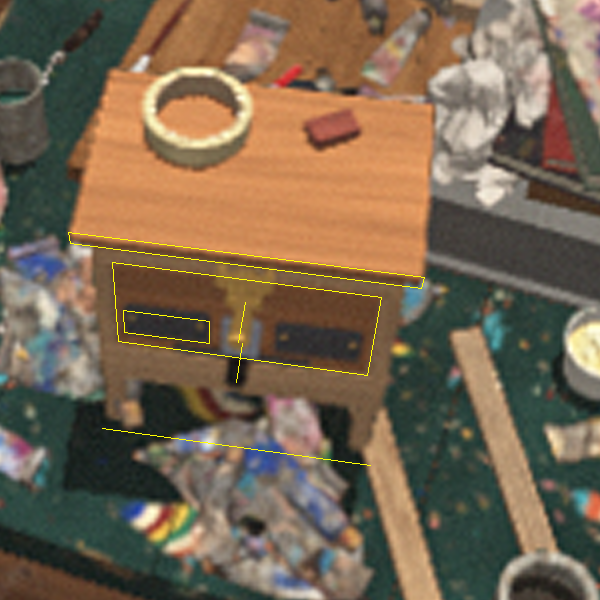

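```bash
cat >> h.py <<'E'
def ray(p,u,v):
    f=192/np.tan(np.radians(p['vfov'])/2)
    x=np.array([[[(u-p['cx'])/f,(v-p['cy'])/f]]])
    s=cv2.undistortPoints(x,np.eye(3),np.array([p['k1'],0,0,0,0.]))[0,0]
    R=np.array(p['R']); C=-R.T@np.array(p['t']); return C,R.T@np.array([s[0],s[1],1])
def onz(p,u,v,z):
    C,d=ray(p,u,v); return C+d*(z-C[2])/d[2]
E
python3 - <<'E'
from h import *
d=pickle.load(open('cams0.pkl','rb'))
p=d['top']
for n,u,v,z in [('pot base',175,207,0),('tubeblue',203,217.6,0.014),('tin top',340,250,.09),('jug',185,178,.05),('flap pile',278,230,0.02),('table corner',141,212,0),('table right front',357,288,0)]: print(n,onz(p,u,v,z).round(3))
for n in d: print(n,(-np.array(d[n]['R']).T@np.array(d[n]['t'])).round(3))
w=d['wrist'];C=-np.array(w['R']).T@np.array(w['t'])
Rt=np.array([[ 2.27783052e-01,-7.63073774e-04,-9.73711610e-01],[9.73710188e-01,-1.70153303e-03,2.27784053e-01],[-1.83e-3,-9.99998261e-01,3.55e-04]])
print('cam in tool',Rt.T@(C-np.array([0.1307238,0.55926954,0.19042497])))
E
```

```text
pot base [0.459 0.353 0.   ]
tubeblue [0.448 0.216 0.014]
tin top [ 0.462 -0.337  0.09 ]
jug [0.58  0.357 0.05 ]
flap pile [ 0.498 -0.089  0.02 ]
table corner [0.387 0.478 0.   ]
table right front [ 0.378 -0.443  0.   ]
side [-0.046 -0.849  1.112]
top [-0.177 -0.228  1.341]
wrist [0.051 0.578 0.385]
cam in tool [-0.00021621 -0.19502352  0.08237281]
```

```bash
cat >> h.py <<'E'
from scipy.spatial.transform import Rotation as Ro
q=np.load('q.npy') if __import__('os').path.exists('q.npy') else None
def toolR(th,q=None):
    q=np.load('q.npy') if q is None else q
    R,t=frame(q); th=np.radians(th)
    L=R[:,1]; y=R[:,0]*np.sin(th)-R[:,2]*np.cos(th)
    return np.c_[L,y,np.cross(L,y)]
def W(o):
    R,t=frame(np.load('q.npy')); return R@np.array(o)+t
def loc(X):
    R,t=frame(np.load('q.npy')); return R.T@(np.array(X)-t)
def plan(p1,R1,n,p0=None,R0=None):
    from workcell import bot
    s=bot.read_state()
    if p0 is None: p0=np.array(s['tcp_pos']);R0=np.array(s['tcp_rot'])
    rv=Ro.from_matrix(R0.T@R1).as_rotvec()
    out=[]
    for k in range(n):
        Ra=R0@Ro.from_rotvec(rv*k/n).as_matrix()
        dp=(p1-p0)/n
        out.append(np.r_[Ra.T@dp/0.04, np.degrees(rv)/n/6])
    for o in out: print(o.round(2).tolist(), 'norm mm',round(np.linalg.norm(o[:3])*40))
def st():
    from workcell import bot
    s=bot.read_state(); 
    print('t',round(s['clock'],2),'tcp',np.round(s['tcp_pos'],4),'local mm',(loc(s['tcp_pos'])*1000).round(1),'F local',(frame(np.load('q.npy'))[0].T@s['ft_force']).round(1),'w',round(s['gripper_width'],4))
    R=np.array(s['tcp_rot']);Rl=frame(np.load('q.npy'))[0].T@R
    print('tilt',np.degrees(np.arctan2(Rl[0,1],-Rl[2,1])).round(1),'xaxis local',Rl[:,0].round(3),'j',np.round(s['joint_pos'],2))
    return s
E
python3 - <<'E'
from h import *
R0=None
s=st()
p1=np.array([.33,.29,.36]);plan(p1,np.array(s['tcp_rot']),8)
R45=toolR(45); T2=W((-.04-.1+.012*.707,0,.028-.012*.707)); print(T2)
print('phase2');plan(T2,R45,8,p1,np.array(s['tcp_rot']))
E
```

```text
t 1.05 tcp [0.131  0.5599 0.1914] local mm [-316.3  641.5   46.4] F local [0.6 1.6 0.4] w 0.092
tilt 0.0 xaxis local [0.415 0.91  0.   ] j [ 1.13  0.16  1.6  -0.    1.39 -0.21]
[-0.68, -0.53, -0.8, 0.0, 0.0, 0.0] norm mm 47
[-0.68, -0.53, -0.8, 0.0, 0.0, 0.0] norm mm 47
[-0.68, -0.53, -0.8, 0.0, 0.0, 0.0] norm mm 47
[-0.68, -0.53, -0.8, 0.0, 0.0, 0.0] norm mm 47
[-0.68, -0.53, -0.8, 0.0, 0.0, 0.0] norm mm 47
[-0.68, -0.53, -0.8, 0.0, 0.0, 0.0] norm mm 47
[-0.68, -0.53, -0.8, 0.0, 0.0, 0.0] norm mm 47
[-0.68, -0.53, -0.8, 0.0, 0.0, 0.0] norm mm 47
[ 0.43848449 -0.03263452  0.164516  ]
phase2
[-0.9, 0.61, -0.56, -0.92, -0.48, -0.2] norm mm 49
[-0.94, 0.64, -0.45, -0.92, -0.48, -0.2] norm mm 49
[-0.98, 0.66, -0.34, -0.92, -0.48, -0.2] norm mm 49
[-1.01, 0.67, -0.23, -0.92, -0.48, -0.2] norm mm 49
[-1.03, 0.66, -0.11, -0.92, -0.48, -0.2] norm mm 49
[-1.04, 0.64, 0.0, -0.92, -0.48, -0.2] norm mm 49
[-1.05, 0.62, 0.12, -0.92, -0.48, -0.2] norm mm 49
[-1.06, 0.58, 0.23, -0.92, -0.48, -0.2] norm mm 49
```

Emit:
carry_out([
  [-0.65, -0.55, -0.8, 0, 0, 0, 1],
  [-0.65, -0.55, -0.8, 0, 0, 0, 1],
  [-0.65, -0.55, -0.8, 0, 0, 0, 1],
  [-0.7, -0.55, -0.8, 0, 0, 0, 1],
  [-0.7, -0.5, -0.8, 0, 0, 0, 1],
  [-0.7, -0.5, -0.8, 0, 0, 0, 1],
  [-0.7, -0.5, -0.8, 0, 0, 0, 1],
  [-0.7, -0.5, -0.8, 0, 0, 0, 1],
])

```text
clock: 1.85
tcp_pos: [0.3337, 0.2818, 0.3619]
tcp_rot: [[0.218, -0.002, -0.976], [0.976, -0.006, 0.218], [-0.006, -1.0, 0.001]]
ft_force: [0.4, 0.3, 0.2]
gripper_width: 0.0919
```

Run:
```python
from h import *
s=st()
R45=toolR(45); T2=W((-.04-.12,0,.040)); print(T2)
plan(T2,R45,12)
```

```text
t 1.85 tcp [0.3337 0.2818 0.3619] local mm [-172.3  328.9  216.9] F local [0.4 0.2 0.2] w 0.0919
tilt -0.2 xaxis local [ 0.406  0.914 -0.006] j [ 0.43 -0.26  1.67 -0.    1.74 -0.93]
[ 0.41055801 -0.03824257  0.185     ]
[-0.61, 0.37, -0.3, -0.62, -0.31, -0.13] norm mm 31
[-0.63, 0.38, -0.26, -0.62, -0.31, -0.13] norm mm 31
[-0.64, 0.39, -0.21, -0.62, -0.31, -0.13] norm mm 31
[-0.65, 0.39, -0.16, -0.62, -0.31, -0.13] norm mm 31
[-0.66, 0.39, -0.12, -0.62, -0.31, -0.13] norm mm 31
[-0.67, 0.39, -0.07, -0.62, -0.31, -0.13] norm mm 31
[-0.68, 0.38, -0.02, -0.62, -0.31, -0.13] norm mm 31
[-0.68, 0.37, 0.02, -0.62, -0.31, -0.13] norm mm 31
[-0.69, 0.36, 0.07, -0.62, -0.31, -0.13] norm mm 31
[-0.69, 0.34, 0.11, -0.62, -0.31, -0.13] norm mm 31
[-0.69, 0.32, 0.16, -0.62, -0.31, -0.13] norm mm 31
[-0.69, 0.3, 0.2, -0.62, -0.31, -0.13] norm mm 31
```

Emit:
carry_out([
  [-0.6, 0.35, -0.3, -0.6, -0.3, -0.15, 1],
  [-0.65, 0.4, -0.25, -0.6, -0.3, -0.15, 1],
  [-0.65, 0.4, -0.2, -0.6, -0.3, -0.15, 1],
  [-0.65, 0.4, -0.15, -0.6, -0.3, -0.1, 1],
  [-0.65, 0.4, -0.1, -0.65, -0.3, -0.1, 1],
  [-0.65, 0.4, -0.05, -0.65, -0.3, -0.15, 1],
  [-0.7, 0.4, 0, -0.65, -0.3, -0.15, 1],
  [-0.7, 0.35, 0, -0.65, -0.3, -0.15, 1],
])

```text
clock: 2.65
tcp_pos: [0.4133, 0.066, 0.2429]
tcp_rot: [[-0.059, 0.511, -0.857], [0.998, 0.061, -0.033], [0.036, -0.857, -0.514]]
ft_force: [-0.0, 0.7, -0.1]
gripper_width: 0.0919
```

Run:
```python
from h import *
s=st()
R45=toolR(45); T2=W((-.04-.12,0,.040)); print(T2)
plan(T2,R45,6)
```

```text
t 2.65 tcp [0.4133 0.066  0.2429] local mm [-136.8  101.7   97.9] F local [ 0.1  0.7 -0.1] w 0.0919
tilt 30.9 xaxis local [0.138 0.99  0.036] j [-0.33 -0.94  2.39  0.24  1.2  -1.98]
[ 0.41055801 -0.03824257  0.185     ]
[-0.44, 0.17, 0.15, -0.39, -0.21, -0.09] norm mm 20
[-0.44, 0.16, 0.16, -0.39, -0.21, -0.09] norm mm 20
[-0.44, 0.15, 0.18, -0.39, -0.21, -0.09] norm mm 20
[-0.43, 0.14, 0.2, -0.39, -0.21, -0.09] norm mm 20
[-0.43, 0.13, 0.21, -0.39, -0.21, -0.09] norm mm 20
[-0.43, 0.12, 0.23, -0.39, -0.21, -0.09] norm mm 20
```

```bash
cat > fk.py <<'E'
from h import *
def Rz(a):return Ro.from_euler('z',a).as_matrix()
def Ry(a):return Ro.from_euler('y',a).as_matrix()
def fk(P,j):
    a1,h,L1,L2,e,T=P[:6]
    R=Rz(j[0]);p=np.array([0,0,h])+R@[a1,0,0]
    R=R@Ry(j[1]);p=p+R@[0,0,L1]
    R=R@Ry(j[2]);p=p+R@[e,0,L2]
    R=R@Rz(j[3])@Ry(j[4]);p=p+R@[0,0,T]
    return p,R
E
cat > data.py <<'E'
from workcell import bot
import pickle,os
L=pickle.load(open('d.pkl','rb')) if os.path.exists('d.pkl') else []
s=bot.read_state();L.append((s['joint_pos'],s['tcp_pos'],s['tcp_rot']));pickle.dump(L,open('d.pkl','wb'))
E
python3 data.py
python3 - <<'E'
from fk import *
D=pickle.load(open('d.pkl','rb'))
j,p,R=D[-1]; print(list(map(float,j)),p)
P,Rf=fk([0]*6,j); print(Rf.round(3)); print(np.array(R).round(3))
E
```

```text
[-0.33338057270618077, -0.9424170055359264, 2.3943241368934656, 0.24345415516046398, 1.2046759172903267, -1.9849054753924753] [0.41329298 0.06600824 0.24290079]
[[-0.809  0.291  0.511]
 [ 0.371  0.926  0.061]
 [-0.456  0.239 -0.857]]
[[-0.059  0.511 -0.857]
 [ 0.998  0.061 -0.033]
 [ 0.036 -0.857 -0.514]]
```

Run:
```python
from fk import *
D=pickle.load(open('d.pkl','rb'))
data=[([1.131,.158,1.597,0,1.386,-.21],[.131,.5599,.1914]),([.43,-.26,1.67,0,1.74,-.93],[.3337,.2818,.3619])]+[(d[0],d[1]) for d in D]
w=[1,.3,1]
for reg in [1e-3,1e-2]:
    pr=np.array([0,.36,.36,.34,0,.25])
    f=lambda P:np.concatenate([w[i]*(fk(P,j)[0]-np.array(p)) for i,(j,p) in enumerate(data)]+[reg*(P-pr)])
    r=least_squares(f,pr);print(r.x.round(3),(r.fun[:9]*1000).round(1))
```

```text
[-0.191  0.821  0.727  0.717  0.363  0.858] [108.3 -51.4   0.8   3.6 -37.   17.8   2.3  -5.5  -6.2]
[-0.184  0.804  0.719  0.707  0.344  0.855] [108.4 -51.2   0.9   2.7 -37.4  17.    2.2  -6.2  -6.1]
```

```bash
cat > fk.py <<'E'
from h import *
def Rz(a):return Ro.from_euler('z',a).as_matrix()
def Ry(a):return Ro.from_euler('y',a).as_matrix()
def fk(P,j):
    a1,h,L1,L2,e,T,d=P[:7]
    R=Rz(j[0]);p=np.array([0,0,h])+R@[a1,d,0]
    R=R@Ry(j[1]);p=p+R@[0,0,L1]
    R=R@Ry(j[2]);p=p+R@[e,0,L2]
    R=R@Rz(j[3])@Ry(j[4]);p=p+R@[0,0,T]
    return p,R
E
python3 - <<'E'
from fk import *
D=pickle.load(open('d.pkl','rb'))
data=[([1.131,.158,1.597,0,1.386,-.21],[.131,.5599,.1914]),([.43,-.26,1.67,0,1.74,-.93],[.3337,.2818,.3619])]+[(d[0],d[1]) for d in D]
w=[1,.3,1]
for reg in [1e-3,1e-2]:
    pr=np.array([0,.36,.36,.34,0,.25,.12])
    f=lambda P:np.concatenate([w[i]*(fk(P,j)[0]-np.array(p)) for i,(j,p) in enumerate(data)]+[reg*(P-pr)])
    r=least_squares(f,pr);print(r.x.round(3),(r.fun[:9]*1000).round(1))
E
```

```text
[-0.004  0.306  0.389  0.524  0.058  0.346  0.12 ] [ 0.1 -0.1  0.  -0.5  0.6  0.3  0.  -0.1 -0.1]
[-0.003  0.305  0.388  0.523  0.056  0.345  0.12 ] [ 0.1 -0.1  0.1 -0.6  0.6  0.2  0.  -0.2 -0.1]
```

```bash
cat >> fk.py <<'E'
PP=np.array([-0.004,0.306,0.389,0.524,0.058,0.346,0.12])
lo=np.array([-2.91,-.94,.18,-1.29,.17]);hi=np.array([2.91,2.29,2.7,4.43,2.64])
def ik(p,R,j0=(-.3,-.6,2.2,.2,1.2)):
    f=lambda j:np.r_[(fk(PP,j)[0]-p)*10,(fk(PP,j)[1][:,2]-R[:,1])]
    r=least_squares(f,np.clip(j0,lo+.01,hi-.01),bounds=(lo-.3,hi+.3)); return r.x,np.linalg.norm(r.fun)
E
python3 - <<'E'
from fk import *
for th in [25,30,35,40,45,55,60,75,90]:
  for nm,o in [('keep',(-.04,0,.028)),('keep100out',(-.14,0,.028)),('bolt',(-.04,0,.095)),('boltdown',(-.04,0,.067)),('boltdown45',(-.075,0,.019)),('edge45',(-.08,0,.08)),('edge lvl',(-.12,0,.02))]:
    R=toolR(th); p=W(o)+.012*R[:,1]; j,e=ik(p,R)
    print(th,nm,j.round(2),round(e,4), 'BAD' if (j<lo+.03).any() or (j>hi-.03).any() or e>.01 else '')
E
```

```text
25 keep [-0.42 -0.28  2.14  0.31  0.94] 0.0 
25 keep100out [-0.62 -0.63  2.37  0.35  1.12] 0.0 
25 bolt [-0.42 -0.35  2.06  0.28  1.09] 0.0 
25 boltdown [-0.42 -0.33  2.1   0.29  1.03] 0.0 
25 boltdown45 [-0.48 -0.38  2.23  0.33  0.97] 0.0 
25 edge45 [-0.49 -0.47  2.17  0.3   1.11] 0.0 
25 edge lvl [-0.57 -0.54  2.34  0.35  1.05] 0.0 
30 keep [-0.46 -0.35  2.22  0.41  0.89] 0.0 
30 keep100out [-0.7  -0.73  2.45  0.45  1.12] 0.0 
30 bolt [-0.46 -0.42  2.13  0.37  1.03] 0.0 
30 boltdown [-0.46 -0.4   2.17  0.38  0.97] 0.0 
30 boltdown45 [-0.53 -0.45  2.31  0.43  0.93] 0.0 
30 edge45 [-0.54 -0.54  2.24  0.39  1.07] 0.0 
30 edge lvl [-0.64 -0.63  2.41  0.45  1.04] 0.0 
35 keep [-0.51 -0.41  2.29  0.52  0.84] 0.0 
35 keep100out [-0.78 -0.83  2.52  0.55  1.14] 0.0 
35 bolt [-0.51 -0.49  2.21  0.46  0.98] 0.0 
35 boltdown [-0.51 -0.46  2.25  0.49  0.93] 0.0 
35 boltdown45 [-0.59 -0.52  2.38  0.54  0.9 ] 0.0 
35 edge45 [-0.6  -0.62  2.32  0.49  1.04] 0.0 
35 edge lvl [-0.71 -0.72  2.49  0.55  1.04] 0.0 
40 keep [-0.56 -0.46  2.36  0.66  0.81] 0.0 
40 keep100out [-0.88 -0.93  2.6   0.66  1.18
[... 1310 characters left out ...]
35  2.71  1.71  1.06] 0.0 BAD
75 keep100out [-1.57 -1.07  3.    1.24  1.73] 0.0789 BAD
75 bolt [-0.91 -0.72  2.72  1.51  1.05] 0.0 BAD
75 boltdown [-0.91 -0.58  2.72  1.59  1.05] 0.0 BAD
75 boltdown45 [-1.1  -0.5   2.81  1.55  1.2 ] 0.0 BAD
75 edge45 [-1.13 -1.05  2.88  1.37  1.28] 0.0 BAD
75 edge lvl [-1.43 -1.03  3.    1.3   1.55] 0.0325 BAD
90 keep [-0.97  0.19  2.63  1.96  1.45] 0.0 
90 keep100out [-1.76  0.02  2.87  1.19  1.67] 0.0 BAD
90 bolt [-0.97 -0.28  2.73  1.89  1.32] 0.0 BAD
90 boltdown [-0.97 -0.08  2.69  1.92  1.37] 0.0 BAD
90 boltdown45 [-1.18  0.21  2.69  1.76  1.52] 0.0 BAD
90 edge45 [-1.21 -0.37  2.83  1.7   1.47] 0.0 BAD
90 edge lvl [-1.55  0.15  2.8   1.4   1.6 ] 0.0 BAD
```

Run:
```python
from fk import *
plan(W((-.108,0,.035)),toolR(40),7)
print(ik(W((-.108,0,.035)),toolR(40)))
```

```text
[-0.35, 0.26, -0.02, -0.21, -0.18, -0.07] norm mm 18
[-0.36, 0.26, -0.01, -0.21, -0.18, -0.07] norm mm 18
[-0.36, 0.26, 0.0, -0.21, -0.18, -0.07] norm mm 18
[-0.36, 0.25, 0.02, -0.21, -0.18, -0.07] norm mm 18
[-0.36, 0.25, 0.03, -0.21, -0.18, -0.07] norm mm 18
[-0.36, 0.25, 0.04, -0.21, -0.18, -0.07] norm mm 18
[-0.36, 0.24, 0.05, -0.21, -0.18, -0.07] norm mm 18
(array([-0.77909481, -0.81859559,  2.52191773,  0.64259037,  1.09553293]), np.float64(4.125881573313436e-10))
```

Emit:
carry_out([
  [-0.35, 0.3, -0.1, 0, 0, 0, 1],
  [-0.35, 0.3, -0.1, -0.1, -0.1, 0, 1],
  [-0.35, 0.25, 0, -0.2, -0.2, -0.1, 1],
  [-0.35, 0.25, 0, -0.2, -0.2, -0.1, 1],
  [-0.35, 0.25, 0.05, -0.2, -0.2, -0.1, 1],
  [-0.35, 0.25, 0.05, -0.25, -0.2, -0.1, 1],
  [-0.35, 0.25, 0.05, -0.3, -0.2, -0.1, 1],
  [0, 0, 0, -0.3, -0.2, 0, 1],
])

```text
clock: 3.45
tcp_pos: [0.4659, -0.0345, 0.1734]
tcp_rot: [[-0.196, 0.64, -0.743], [0.981, 0.126, -0.15], [-0.003, -0.758, -0.652]]
ft_force: [-0.2, 0.0, 0.0]
gripper_width: 0.0918
```

```bash
python3 data.py
python3 - <<'E'
from fk import *
from workcell import bot
s=st()
d={}
for n in ['wrist','side','top']:
    p=bot.camera(n);d[n]=p
pickle.dump(d,open('cams1.pkl','wb'))
p=d['wrist']
cv2.imwrite('pics/w1.png',p['image'][:,:,::-1])
for n in ['keeper_knob','bolt_knob']:
    print(n,proj(p,W((-.05,0,.028 if n[0]=='k' else .095))))
    for r in bot.silhouettes(p,n)[:2]: print('  ',round(r['confidence'],2),[round(float(v),1) for v in r['extent']])
print(ik(np.array(s['tcp_pos']),np.array(s['tcp_rot'])))
E
```

```text
t 3.45 tcp [ 0.4659 -0.0345  0.1734] local mm [-105.    -7.3   28.4] F local [-0.2  0.1  0. ] w 0.0918
tilt 40.7 xaxis local [ 0.001  1.    -0.003] j [-0.79 -0.8   2.54  0.67  1.07 -2.79]
keeper_knob [[266.06406634 255.35867879]]
   0.87 [266.4, 281.6, 46.5, 79.9]
bolt_knob [[267.22714395 348.72506108]]
   0.58 [267.9, 366.0, 25.8, 22.7]
(array([-0.79581105, -0.789494  ,  2.52725758,  0.67019687,  1.07152862]), np.float64(3.2113403681218695e-09))
```

View pics/w1.png

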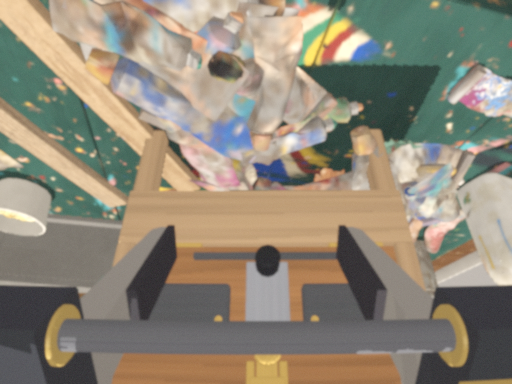

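Emit:
carry_out([
  [0.05, 0.34, -0.31, 0, 0, 0, 1],
  [0.05, 0.34, -0.31, 0, 0, 0, 1],
  [0.05, 0.34, -0.31, 0, 0, 0, 1],
  [0.05, 0.34, -0.31, 0, 0, 0, 0.3],
  [0, 0, 0, 0, 0, 0, 0],
  [0, 0, 0, 0, 0, 0, -0.3],
  [0, 0, 0, 0, 0, 0, -0.4],
  [0, 0, 0, 0, 0, 0, -0.4],
], newtons=15)

```text
clock: 4.5
tcp_pos: [0.5417, -0.0082, 0.1725]
tcp_rot: [[-0.203, 0.645, -0.737], [0.979, 0.124, -0.162], [-0.013, -0.754, -0.657]]
ft_force: [0.7, -0.1, -0.2]
gripper_width: 0.0538
```

```bash
python3 data.py
python3 - <<'E'
from fk import *
from workcell import bot
s=st()
p=bot.camera('wrist');cv2.imwrite('pics/w2.png',p['image'][:,:,::-1])
E
```

```text
t 4.5 tcp [ 0.5417 -0.0082  0.1725] local mm [-25.5   3.7  27.5] F local [ 0.7 -0.3 -0.2] w 0.0538
tilt 41.0 xaxis local [-0.007  1.    -0.013] j [-0.54 -0.48  2.37  0.66  0.79 -2.68]
```

View pics/w2.png

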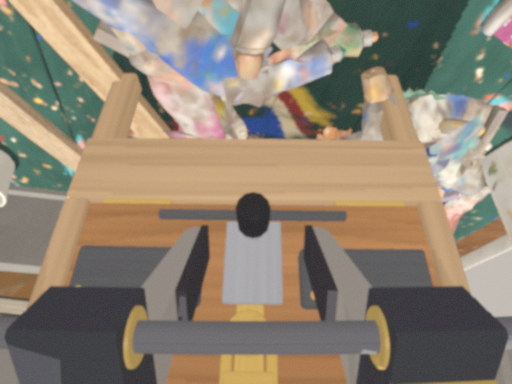

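Emit:
carry_out([
  [-0.03, 0.03, 0.13, 0, 0, 0, 0.1],
  [-0.03, 0.03, 0.13, 0, 0, 0, -0.2],
  [0, 0, 0, 0, 0, 0, -0.7],
  [0, 0, 0, 0, 0, 0, -1],
  [0, 0, 0, 0, 0, 0, -1],
  [0, 0, 0, 0, 0, 0, -1],
  [0, 0, 0, 0, 0, 0, -1],
  [0, 0, 0, 0, 0, 0, -1],
], newtons=15)

```text
clock: 5.35
tcp_pos: [0.5345, -0.0127, 0.1639]
tcp_rot: [[-0.204, 0.645, -0.737], [0.979, 0.124, -0.163], [-0.014, -0.755, -0.656]]
ft_force: [-18.6, -2.5, 14.2]
gripper_width: 0.0067
```

Run:
```python
from fk import *
from workcell import bot
s=st()
p=bot.camera('wrist');cv2.imwrite('pics/w3.png',p['image'][:,:,::-1])
```

```text
t 5.35 tcp [ 0.5345 -0.0127  0.1639] local mm [-33.4   0.6  18.9] F local [-18.7   1.2  14.2] w 0.0067
tilt 41.0 xaxis local [-0.007  1.    -0.014] j [-0.56 -0.49  2.39  0.68  0.8  -2.72]
```

View pics/w3.png

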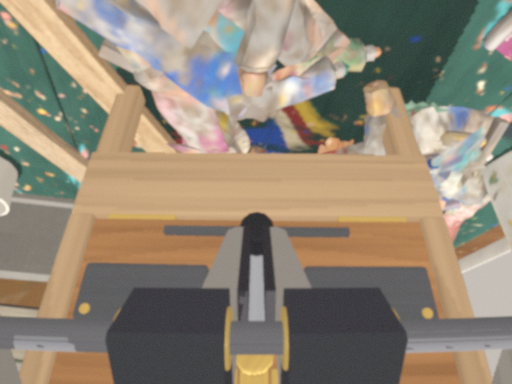

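Run:
```python
from fk import *
from workcell import bot
s=bot.read_state()
p=bot.camera('wrist');pickle.dump((p,s),open('w3.pkl','wb'))
R=np.array(s['tcp_rot']);t=np.array(s['tcp_pos'])
im=cv2.resize(p['image'][:,:,::-1],None,fx=4,fy=4,interpolation=cv2.INTER_CUBIC)
def poly(pts,c,cl=True):
    pp=proj(p,np.array(pts)); cv2.polylines(im,[np.int32((pp+.5)*4)],cl,c,1,cv2.LINE_AA)
a=np.linspace(0,2*np.pi,30)
for x in [-.05,-.024]:
    poly([W((x,.01*np.cos(b),.028+.01*np.sin(b))) for b in a],(0,255,255))
for y in [-.12,.12]:
    poly([W((-.006,y,.002)),W((-.006,y,.13))],(0,255,0),False)
poly([W((-.006,-.12,.002)),W((-.006,.12,.002))],(0,255,0),False)
for sg in (1,-1):
    poly([W((-.019,sg*.03,.04)),W((-.019,sg*.11,.04)),W((-.019,sg*.11,.076)),W((-.019,sg*.03,.076))],(255,255,0))
poly([t+R@np.array([0,-v,0]) for v in (0,.0187,.05)],(0,0,255),False)
for v in (0,.0187): poly([t+R@np.array([x,-v,z]) for x,z in ((.003,-.01),(.003,.01),(-.003,.01),(-.003,-.01))],(0,0,255))
im=im[700:1300,650:1450]
cv2.imwrite('pics/w3o.png',im)
```

```text
(no output)
```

View pics/w3o.png

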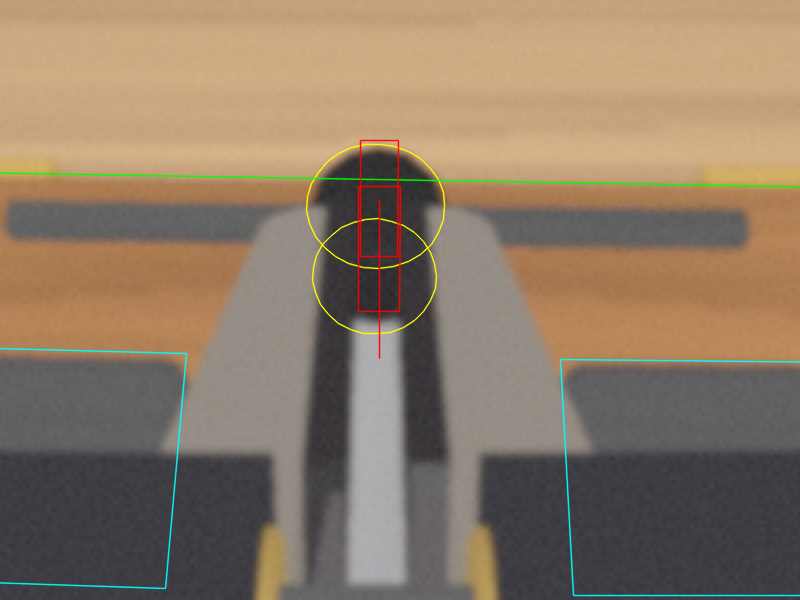

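Emit:
carry_out([
  [0, 0, 0, 0, 0, 0, 0],
  [0, 0, 0, 0, 0, 0, 0],
  [0, 0.1, 0.08, 0, 0, 0, 0],
  [0, 0.1, 0.08, 0, 0, 0, -0.4],
  [0, 0, 0, 0, 0, 0, -1],
  [0, 0, 0, 0, 0, 0, -1],
  [0, 0, 0, 0, 0, 0, -1],
  [0, 0, 0, 0, 0, 0, -1],
], newtons=15)

```text
clock: 6.25
tcp_pos: [0.5354, -0.0134, 0.1539]
tcp_rot: [[-0.205, 0.645, -0.736], [0.979, 0.123, -0.165], [-0.016, -0.754, -0.656]]
ft_force: [-2.4, -0.2, 1.9]
gripper_width: 0.0192
```

Run:
```python
from fk import *
from workcell import bot
s=st()
```

```text
t 6.25 tcp [ 0.5354 -0.0134  0.1539] local mm [-32.7  -0.2   8.9] F local [-2.4  0.3  1.9] w 0.0192
tilt 41.0 xaxis local [-0.009  1.    -0.016] j [-0.56 -0.47  2.4   0.69  0.77 -2.75]
```

Emit:
carry_out([
  [0.1, 0, 0, 0, 0, 0, -1],
  [0.1, 0, 0, 0, 0, 0, -1],
  [0.1, 0, 0, 0, 0, 0, -1],
  [0.1, 0, 0, 0, 0, 0, -1],
  [0.1, 0, 0, 0, 0, 0, -1],
  [0.1, 0, 0, 0, 0, 0, -1],
  [0.1, 0, 0, 0, 0, 0, -1],
  [0.1, 0, 0, 0, 0, 0, -1],
])

```text
clock: 7.05
tcp_pos: [0.529, 0.0175, 0.1539]
tcp_rot: [[-0.201, 0.647, -0.736], [0.979, 0.116, -0.167], [-0.023, -0.754, -0.657]]
ft_force: [-3.5, -3.2, 1.9]
gripper_width: 0.0189
```

Run:
```python
from fk import *
from workcell import bot
s=st()
```

```text
t 7.05 tcp [0.529  0.0175 0.1539] local mm [-32.9  31.3   8.9] F local [-4.  -2.4  1.9] w 0.0189
tilt 41.1 xaxis local [-0.005  1.    -0.023] j [-0.48 -0.52  2.43  0.64  0.73 -2.63]
```

Emit:
carry_out([
  [0.1, 0, 0, 0, 0, 0, -1],
  [0.1, 0, 0, 0, 0, 0, -1],
  [0, 0, 0, 0, 0, 0, -1],
  [0, 0, 0, 0, 0, 0, -0.2],
  [0, 0, 0, 0, 0, 0, 0],
  [0, 0, 0, 0, 0, 0, 0],
  [0, -0.33, 0.37, 0, 0, 0, 0],
  [0, -0.33, 0.37, 0, 0, 0, 0],
])

```text
clock: 7.85
tcp_pos: [0.4884, 0.0158, 0.1531]
tcp_rot: [[-0.199, 0.647, -0.736], [0.979, 0.108, -0.17], [-0.031, -0.755, -0.655]]
ft_force: [0.2, -1.0, -0.5]
gripper_width: 0.0461
```

Run:
```python
from fk import *
from workcell import bot
s=st()
p=bot.camera('wrist');cv2.imwrite('pics/w4.png',p['image'][:,:,::-1])
print(proj(p,[W((-.05,y,.028)) for y in (.02,.03,.035,.04)]))
R=toolR(38)
for o in [(-.13,.0,.10),(-.115,0,.085),(-.025,0,.075)]: print(o,ik(W(o),R))
plan(W((-.12,0,.08)),R,6)
```

```text
t 7.85 tcp [0.4884 0.0158 0.1531] local mm [-73.   37.6   8.1] F local [ 0.  -1.  -0.5] w 0.0461
tilt 41.0 xaxis local [-0.003  1.    -0.031] j [-0.55 -0.72  2.54  0.61  0.84 -2.64]
[[229.31733137 265.6758068 ]
 [244.30702679 266.17454817]
 [251.81229717 266.4176716 ]
 [259.32281513 266.65656462]]
(-0.13, 0.0, 0.1) (array([-0.82798674, -0.92965679,  2.43008257,  0.57730441,  1.30489486]), np.float64(1.2069266516625522e-10))
(-0.115, 0, 0.085) (array([-0.7703273 , -0.85639324,  2.42758667,  0.57209206,  1.21418123]), np.float64(2.896392455788019e-13))
(-0.025, 0, 0.075) (array([-0.52166555, -0.48998211,  2.25209067,  0.53452087,  0.92189248]), np.float64(3.1452130713648504e-11))
[-0.17, -0.35, -0.05, 0.08, 0.04, -0.04] norm mm 16
[-0.16, -0.35, -0.05, 0.08, 0.04, -0.04] norm mm 16
[-0.16, -0.35, -0.05, 0.08, 0.04, -0.04] norm mm 16
[-0.16, -0.35, -0.04, 0.08, 0.04, -0.04] norm mm 16
[-0.16, -0.35, -0.04, 0.08, 0.04, -0.04] norm mm 16
[-0.16, -0.35, -0.04, 0.08, 0.04, -0.04] norm mm 16
```

View pics/w4.png

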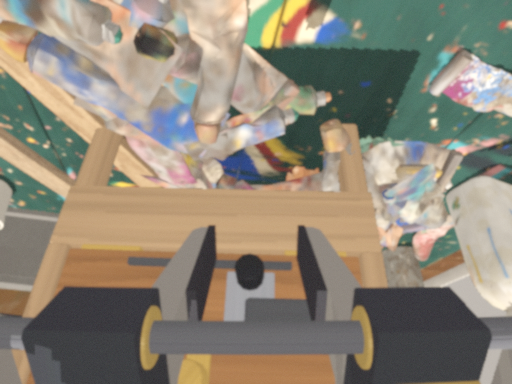

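Emit:
carry_out([
  [-0.15, -0.35, -0.05, 0.1, 0.05, -0.05, 0],
  [-0.15, -0.35, -0.05, 0.1, 0.05, -0.05, 0],
  [-0.15, -0.35, -0.05, 0.1, 0.05, -0.05, 0],
  [-0.15, -0.35, -0.05, 0.1, 0.05, -0.05, 0.2],
  [-0.15, -0.35, -0.05, 0.1, 0.05, -0.05, 0.2],
  [-0.15, -0.35, -0.05, 0.1, 0.05, -0.05, 0.2],
  [0, 0, 0, 0, 0, 0, 0.2],
  [0, 0, 0, 0, 0, 0, 0.2],
])

```text
clock: 8.7
tcp_pos: [0.4501, -0.0263, 0.2282]
tcp_rot: [[-0.197, 0.592, -0.781], [0.98, 0.133, -0.146], [0.017, -0.795, -0.607]]
ft_force: [1.2, -0.4, -1.1]
gripper_width: 0.0553
```

Run:
```python
from fk import *
from workcell import bot
s=st()
plan(W((-.036,0,.079)),toolR(38),5)
```

```text
t 8.7 tcp [ 0.4501 -0.0263  0.2282] local mm [-118.8    4.    83.2] F local [ 1.1 -0.6 -1.1] w 0.0553
tilt 37.4 xaxis local [0.    1.    0.017] j [-0.77 -0.86  2.43  0.57  1.24 -2.63]
[-0.02, 0.27, -0.32, -0.02, -0.02, 0.03] norm mm 17
[-0.02, 0.27, -0.32, -0.02, -0.02, 0.03] norm mm 17
[-0.02, 0.27, -0.32, -0.02, -0.02, 0.03] norm mm 17
[-0.02, 0.27, -0.31, -0.02, -0.02, 0.03] norm mm 17
[-0.02, 0.27, -0.31, -0.02, -0.02, 0.03] norm mm 17
```

Emit:
carry_out([
  [-0.02, 0.27, -0.3, 0, 0, 0, 0.1],
  [-0.02, 0.27, -0.3, 0, 0, 0, 0.1],
  [-0.02, 0.27, -0.3, 0, 0, 0, 0.1],
  [-0.02, 0.27, -0.3, 0, 0, 0.05, 0.1],
  [-0.02, 0.27, -0.3, 0, 0, 0.05, 0.1],
  [0, 0, 0, 0, 0, 0.05, 0.1],
  [0, 0, 0, 0, 0, 0, 0],
  [0, 0, 0, 0, 0, 0, 0],
])

```text
clock: 9.5
tcp_pos: [0.5308, -0.0067, 0.2128]
tcp_rot: [[-0.193, 0.589, -0.785], [0.981, 0.125, -0.148], [0.011, -0.798, -0.602]]
ft_force: [-0.2, -0.5, -0.6]
gripper_width: 0.0458
```

Run:
```python
from fk import *
from workcell import bot
s=st()
plan(W((-.036,0,.078)),toolR(38),1)
p=bot.camera('wrist');cv2.imwrite('pics/w5.png',p['image'][:,:,::-1])
```

```text
t 9.5 tcp [ 0.5308 -0.0067  0.2128] local mm [-35.9   7.2  67.8] F local [-0.3 -0.4 -0.6] w 0.0458
tilt 37.0 xaxis local [0.004 1.    0.011] j [-0.52 -0.52  2.28  0.52  0.94 -2.5 ]
[-0.18, -0.21, -0.15, -0.16, -0.09, 0.07] norm mm 12
```

View pics/w5.png

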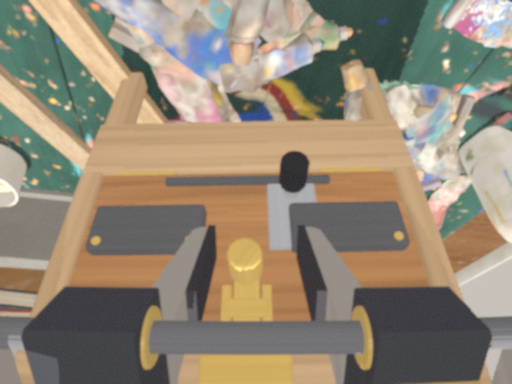

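Emit:
carry_out([
  [-0.09, -0.1, -0.06, 0, 0, 0, 0],
  [-0.08, -0.08, -0.06, 0, 0, 0, 0],
  [0, 0, 0, 0, 0, 0, -1],
  [0, 0, 0, 0, 0, 0, -1],
  [0, 0, 0, 0, 0, 0, -1],
  [0, 0, 0, 0, 0, 0, -1],
  [0, 0, 0, 0, 0, 0, -1],
  [0, 0, 0, 0, 0, 0, -1],
], newtons=20)

```text
clock: 10.35
tcp_pos: [0.531, -0.0136, 0.2236]
tcp_rot: [[-0.193, 0.591, -0.783], [0.981, 0.128, -0.145], [0.014, -0.797, -0.604]]
ft_force: [0.1, -0.9, 0.1]
gripper_width: 0.0155
```

Run:
```python
from fk import *
s=st()
```

```text
t 10.35 tcp [ 0.531  -0.0136  0.2236] local mm [-37.    0.5  78.6] F local [-0.1 -0.9  0.1] w 0.0155
tilt 37.2 xaxis local [0.004 1.    0.014] j [-0.54 -0.53  2.26  0.53  0.97 -2.51]
```

Emit:
carry_out([
  [0, 0, 0, 0, 0, 0, -0.2],
  [0, 0, 0, 0, 0, 0, -0.2],
  [0, 0.1, 0.07, 0, 0, 0, -0.2],
  [0, 0.03, 0.02, 0, 0, 0, -1],
  [0, 0, 0, 0, 0, 0, -1],
  [0, 0, 0, 0, 0, 0, -1],
  [0, 0, 0, 0, 0, 0, -1],
  [0, 0, 0, 0, 0, 0, -1],
], newtons=20)

```text
clock: 11.15
tcp_pos: [0.5309, -0.0135, 0.2158]
tcp_rot: [[-0.193, 0.59, -0.784], [0.981, 0.127, -0.145], [0.014, -0.798, -0.603]]
ft_force: [0.2, 1.0, -0.6]
gripper_width: 0.0188
```

Run:
```python
from fk import *
s=st()
```

```text
t 11.15 tcp [ 0.5309 -0.0135  0.2158] local mm [-37.2   0.6  70.8] F local [ 0.4  1.  -0.6] w 0.0188
tilt 37.1 xaxis local [0.004 1.    0.014] j [-0.54 -0.52  2.27  0.53  0.96 -2.52]
```

Emit:
carry_out([
  [0, 0.1, 0.075, 0, 0, 0, -1],
  [0, 0.1, 0.075, 0, 0, 0, -1],
  [0, 0.1, 0.075, 0, 0, 0, -1],
  [0, 0.1, 0.075, 0, 0, 0, -1],
  [0, 0.1, 0.075, 0, 0, 0, -1],
  [0, 0.1, 0.075, 0, 0, 0, -1],
  [0, 0.05, 0.04, 0, 0, 0, -1],
  [0, 0, 0, 0, 0, 0, -1],
])

```text
clock: 11.95
tcp_pos: [0.5326, -0.0132, 0.1868]
tcp_rot: [[-0.197, 0.594, -0.78], [0.98, 0.128, -0.15], [0.01, -0.794, -0.607]]
ft_force: [-7.3, -0.1, 1.5]
gripper_width: 0.0193
```

Run:
```python
from fk import *
from workcell import bot
s=st()
p=bot.camera('wrist');cv2.imwrite('pics/w6.png',p['image'][:,:,::-1])
```

```text
t 11.95 tcp [ 0.5326 -0.0132  0.1868] local mm [-35.4   0.6  41.8] F local [-7.2  1.4  1.5] w 0.0193
tilt 37.4 xaxis local [-0.    1.    0.01] j [-0.54 -0.48  2.31  0.57  0.89 -2.57]
```

View pics/w6.png

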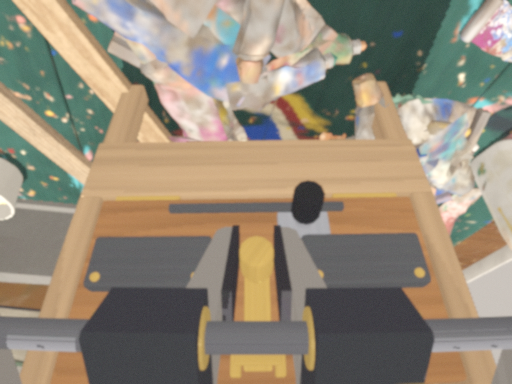

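Emit:
carry_out([
  [0, 0, 0.13, 0, 0, 0, -1],
  [0, 0, 0.13, 0, 0, 0, -1],
  [0, 0, 0.13, 0, 0, 0, -1],
  [0, 0.01, 0.13, 0, 0, 0, -1],
  [0, 0.03, 0.12, 0, 0, 0, -1],
  [0, 0.03, 0.12, 0, 0, 0, -1],
  [0, 0.04, 0.12, 0, 0, 0, -1],
  [0, 0.04, 0.12, 0, 0, 0, -1],
], newtons=30)

```text
clock: 12.8
tcp_pos: [0.5174, -0.0166, 0.1723]
tcp_rot: [[-0.193, 0.625, -0.757], [0.981, 0.132, -0.141], [0.011, -0.77, -0.638]]
ft_force: [-6.4, 3.9, 14.5]
gripper_width: 0.0184
```

Run:
```python
from fk import *
from workcell import bot
s=st()
for n in ['wrist','side']:
    p=bot.camera(n);cv2.imwrite(f'pics/{n}7.png',p['image'][:,:,::-1] if n=='wrist' else cv2.resize(p['image'][110:250,190:340,::-1],None,fx=4,fy=4,interpolation=cv2.INTER_CUBIC))
```

```text
t 12.8 tcp [ 0.5174 -0.0166  0.1723] local mm [-51.    0.2  27.3] F local [-5.5  5.1 14.5] w 0.0184
tilt 39.7 xaxis local [0.004 1.    0.011] j [-0.6  -0.55  2.4   0.64  0.88 -2.68]
```

View pics/wrist7.png

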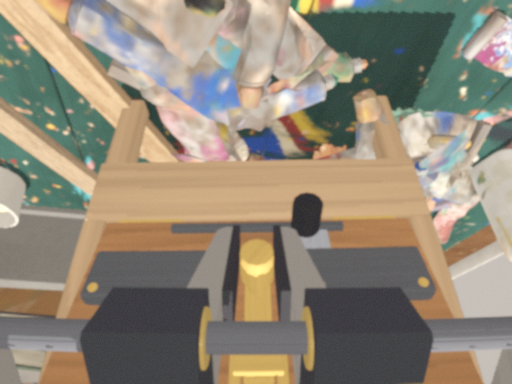

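View pics/side7.png

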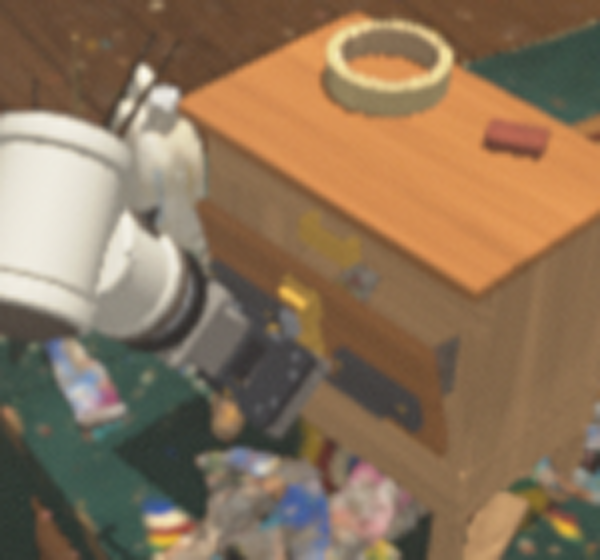

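Emit:
carry_out([
  [0, 0, 0.18, 0, 0, 0, -1],
  [0, 0, 0.18, 0, 0, 0, -1],
  [0, 0, 0.18, 0, 0, 0, -1],
  [0, 0, 0.18, 0, 0, 0, -1],
  [0, 0.02, 0.18, 0, 0, 0, -1],
  [0, 0.02, 0.18, 0, 0, 0, -1],
  [0, 0.02, 0.18, 0, 0, 0, -1],
  [0, 0, 0, 0, 0, 0, -1],
])

```text
clock: 13.7
tcp_pos: [0.4905, -0.0221, 0.1479]
tcp_rot: [[-0.185, 0.651, -0.736], [0.983, 0.134, -0.129], [0.014, -0.747, -0.664]]
ft_force: [-4.1, -1.0, 0.2]
gripper_width: 0.0177
```

Run:
```python
from fk import *
from workcell import bot
s=st()
for n in ['side']:
    p=bot.camera(n);cv2.imwrite(f'pics/{n}8.png',cv2.resize(p['image'][110:250,190:340,::-1],None,fx=4,fy=4,interpolation=cv2.INTER_CUBIC))
```

```text
t 13.7 tcp [ 0.4905 -0.0221  0.1479] local mm [-78.5   0.1   2.9] F local [-4.2 -0.2  0.2] w 0.0177
tilt 41.7 xaxis local [0.012 1.    0.014] j [-0.7  -0.66  2.53  0.72  0.91 -2.8 ]
```

View pics/side8.png

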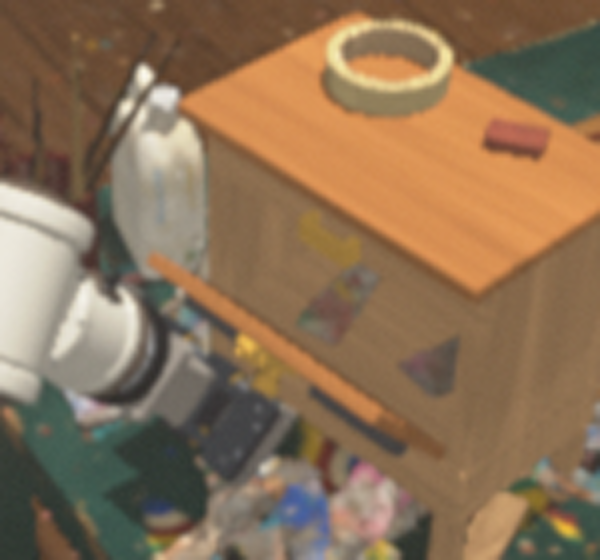

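```bash
cat >> fk.py <<'E'
def ik6(p,R,j0=(-.6,-.6,2.4,.6,1.)):
    j,e=ik(p,R,j0); F=fk(PP,j)[1]; v=F.T@R[:,0]
    return np.r_[j,np.arctan2(v[1],v[0])],e
E
python3 data.py
python3 - <<'E'
from fk import *
s=st(); D=pickle.load(open('d.pkl','rb'))
for j,p,R in D:
    k,e=ik6(np.array(p),np.array(R)); print(np.round(j,3),k.round(3),round(e,4))
p=np.array(s['tcp_pos']);R=np.array(s['tcp_rot'])
for nm,dv in [('z20',[0,0,.02]),('z35',[0,0,.035]),('-y40',[0,-.04,0]),('-y40z10',[0,-.04,.01]),('-y80',[0,-.08,0]),('-y80z20',[0,-.08,.02])]: print(nm,ik6(p+R@np.array(dv),R)[0].round(2),loc(p+R@np.array(dv)).round(3))
for th in (20,25,30,35,40,45):
  for o in [(-.12,0,.16),(-.10,0,.13),(-.05,0,.11),(-.08,0,.09),(-.11,0,.05),(-.1,0,.01)]:
    print(th,o,ik6(W(o),toolR(th))[0].round(2))
E
```

```text
t 13.75 tcp [ 0.4904 -0.0221  0.1478] local mm [-78.6   0.1   2.8] F local [-1.2  0.8  1.2] w 0.0176
tilt 41.6 xaxis local [0.012 1.    0.014] j [-0.7  -0.66  2.52  0.72  0.91 -2.8 ]
[-0.333 -0.942  2.394  0.243  1.205 -1.985] [-0.335 -0.942  2.394  0.244  1.205  1.155] 0.0
[-0.794 -0.802  2.535  0.668  1.074 -2.79 ] [-0.796 -0.789  2.527  0.67   1.072  0.347] 0.0
[-0.538 -0.481  2.368  0.659  0.794 -2.68 ] [-0.54  -0.469  2.359  0.661  0.793  0.458] 0.0
[-0.703 -0.657  2.525  0.72   0.914 -2.803] [-0.705 -0.642  2.514  0.724  0.912  0.333] 0.0
z20 [-0.75 -0.69  2.57  0.74  0.94  0.29] [-0.094  0.    -0.01 ]
z35 [-0.79 -0.73  2.6   0.75  0.97  0.25] [-0.105  0.001 -0.02 ]
-y40 [-0.8  -0.83  2.54  0.68  1.09  0.37] [-0.105 -0.     0.033]
-y40z10 [-0.83 -0.86  2.57  0.69  1.11  0.35] [-0.113  0.     0.026]
-y80 [-0.91 -1.    2.56  0.67  1.29  0.39] [-0.132 -0.     0.063]
-y80z20 [-0.98 -1.09  2.61  0.68  1.35  0.35] [-0.147  0.     0.049]
20 (-0.12, 0, 0.16) [-0.52 -0.56  2.03  0.23  1.41  0.84]
20 (-0.1, 0, 0.13) [-0.48 -0.5   2.05  0.22  1.32  0.86]
20 (-0.05, 0, 0.11) [-0.4  -0.34  
[... 1226 characters left out ...]
9  0.48]
40 (-0.12, 0, 0.16) [-0.83 -0.93  2.33  0.6   1.37  0.54]
40 (-0.1, 0, 0.13) [-0.75 -0.84  2.35  0.58  1.24  0.54]
40 (-0.05, 0, 0.11) [-0.6  -0.64  2.29  0.56  1.04  0.59]
40 (-0.08, 0, 0.09) [-0.68 -0.74  2.38  0.59  1.1   0.52]
40 (-0.11, 0, 0.05) [-0.79 -0.85  2.5   0.63  1.14  0.41]
40 (-0.1, 0, 0.01) [-0.75 -0.74  2.54  0.67  1.01  0.35]
45 (-0.12, 0, 0.16) [-0.92 -1.02  2.41  0.7   1.4   0.46]
45 (-0.1, 0, 0.13) [-0.83 -0.94  2.43  0.69  1.26  0.45]
45 (-0.05, 0, 0.11) [-0.66 -0.71  2.36  0.68  1.03  0.49]
45 (-0.08, 0, 0.09) [-0.76 -0.83  2.46  0.7   1.1   0.42]
45 (-0.11, 0, 0.05) [-0.88 -0.95  2.59  0.74  1.18  0.32]
45 (-0.1, 0, 0.01) [-0.83 -0.82  2.61  0.78  1.04  0.23]
```

Emit:
carry_out([
  [0, 0, 0, 0, 0, 0, 0],
  [0, 0, 0, 0, 0, 0, 0],
  [0, 0, 0, 0, 0, 0, 0],
  [0, 0, 0.2, 0, 0, 0, 0],
  [0, 0, 0.25, 0, 0, 0, 0],
  [0, 0, 0.25, 0, 0, 0, 0],
  [0, -0.1, 0.15, 0, 0, 0, 0],
  [0, 0, 0, 0, 0, 0, 0],
])

```text
clock: 14.55
tcp_pos: [0.4593, -0.0272, 0.1235]
tcp_rot: [[-0.185, 0.648, -0.739], [0.983, 0.133, -0.129], [0.015, -0.75, -0.661]]
ft_force: [-0.3, 0.9, -0.0]
gripper_width: 0.0462
```

Run:
```python
from fk import *
from workcell import bot
s=st()
p=bot.camera('wrist');cv2.imwrite(f'pics/wrist9.png',p['image'][:,:,::-1])
p=bot.camera('side');cv2.imwrite(f'pics/side9.png',cv2.resize(p['image'][110:250,190:340,::-1],None,fx=4,fy=4,interpolation=cv2.INTER_CUBIC))
plan(W((-.118,0,.06)),toolR(34),4)
plan(W((-.118,0,.15)),toolR(28),4,W((-.118,0,.06)),toolR(34))
```

```text
t 14.55 tcp [ 0.4593 -0.0272  0.1235] local mm [-110.     1.2  -21.5] F local [-0.2  1.  -0. ] w 0.0462
tilt 41.4 xaxis local [0.012 1.    0.015] j [-0.81 -0.77  2.63  0.73  0.99 -2.88]
[-0.0, -0.41, -0.29, 0.31, -0.04, 0.01] norm mm 20
[-0.0, -0.42, -0.28, 0.31, -0.04, 0.01] norm mm 20
[-0.0, -0.43, -0.27, 0.31, -0.04, 0.01] norm mm 20
[-0.01, -0.44, -0.25, 0.31, -0.04, 0.01] norm mm 20
[0.0, -0.47, -0.31, 0.25, -0.0, -0.0] norm mm 22
[-0.0, -0.47, -0.3, 0.25, -0.0, -0.0] norm mm 22
[0.0, -0.48, -0.29, 0.25, -0.0, -0.0] norm mm 22
[0.0, -0.49, -0.28, 0.25, -0.0, -0.0] norm mm 22
```

View pics/wrist9.png

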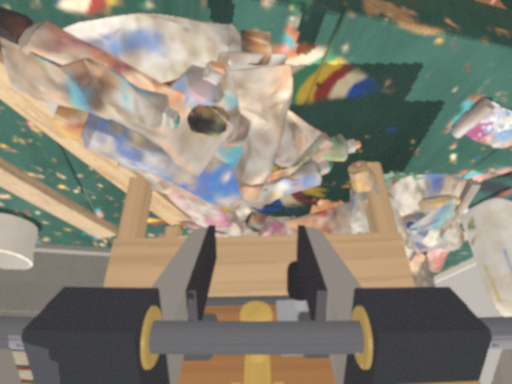

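View pics/side9.png

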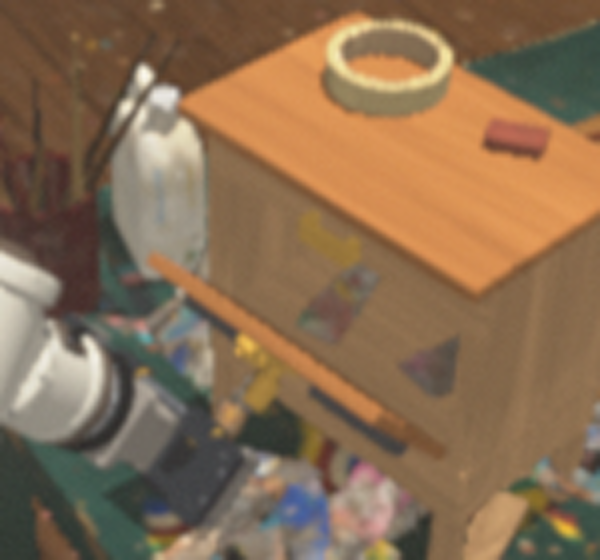

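Run:
```python
from fk import *
p=pickle.load(open('cams0.pkl','rb'))['side']
for f in (30,35,40,45,50):
    a=np.radians(f)
    r=lambda x,y,z: W((x*np.cos(a)-z*np.sin(a),y,z*np.cos(a)+x*np.sin(a)))
    pts=[r(-.006,.12,.13),r(.006,.12,.13),r(-.006,-.12,.13),r(.006,-.12,.13)]
    print(f,((proj(p,pts)-[190,110]+.5)*4).round(0).tolist())
```

```text
30 [[169.0, 233.0], [179.0, 221.0], [397.0, 394.0], [408.0, 381.0]]
35 [[160.0, 244.0], [170.0, 232.0], [387.0, 407.0], [397.0, 393.0]]
40 [[152.0, 257.0], [161.0, 244.0], [378.0, 420.0], [387.0, 406.0]]
45 [[144.0, 269.0], [152.0, 256.0], [369.0, 434.0], [378.0, 420.0]]
50 [[137.0, 282.0], [144.0, 269.0], [361.0, 448.0], [369.0, 433.0]]
```

Emit:
carry_out([
  [0, -0.42, -0.28, 0.2, 0, 0, -0.2],
  [0, -0.42, -0.28, 0.3, 0, 0, -0.4],
  [0, -0.42, -0.28, 0.3, 0, 0, -0.6],
  [0, -0.45, -0.28, 0.3, 0, 0, -1],
  [0, -0.45, -0.3, 0.25, 0, 0, -1],
  [0, -0.45, -0.3, 0.25, 0, 0, -1],
  [0, -0.45, -0.3, 0.25, 0, 0, -1],
  [0, -0.45, -0.3, 0.25, 0, 0, -1],
])

```text
clock: 15.45
tcp_pos: [0.4533, -0.03, 0.2938]
tcp_rot: [[-0.183, 0.461, -0.869], [0.983, 0.105, -0.152], [0.021, -0.881, -0.472]]
ft_force: [-0.4, -0.3, 0.1]
gripper_width: 0.0004
```

Run:
```python
from fk import *
from workcell import bot
s=st()
p=bot.camera('wrist');cv2.imwrite(f'pics/wrist10.png',p['image'][:,:,::-1])
```

```text
t 15.45 tcp [ 0.4533 -0.03    0.2938] local mm [-116.5   -0.3  148.8] F local [-0.4 -0.2  0.1] w 0.0004
tilt 28.2 xaxis local [0.014 1.    0.021] j [-0.63 -0.69  2.16  0.37  1.34 -2.4 ]
```

View pics/wrist10.png

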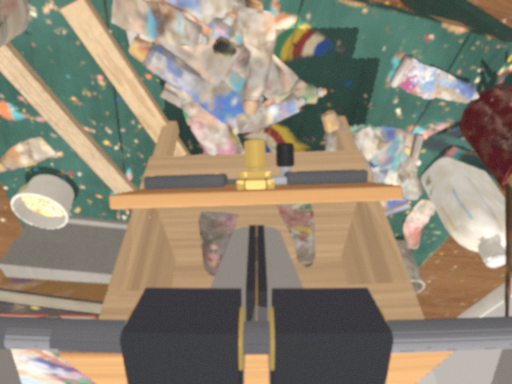

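Emit:
carry_out([
  [0, 0.22, -0.42, 0, 0, 0, -1],
  [0, 0.22, -0.42, 0, 0, 0, -1],
  [0, 0.22, -0.42, 0, 0, 0, -1],
  [0, 0, 0, 0, 0, 0, -1],
  [0, 0.3, 0.16, 0, 0, 0, -1],
  [0, 0.3, 0.16, 0, 0, 0, -1],
  [0, 0.3, 0.16, 0, 0, 0, -1],
  [0, 0, 0, 0, 0, 0, -1],
])

```text
clock: 16.3
tcp_pos: [0.5132, -0.0191, 0.2549]
tcp_rot: [[-0.186, 0.467, -0.865], [0.982, 0.102, -0.156], [0.015, -0.878, -0.478]]
ft_force: [-0.1, -0.1, -0.2]
gripper_width: 0.0001
```

Run:
```python
from fk import *
from workcell import bot
s=st()
p=bot.camera('wrist');cv2.imwrite(f'pics/wrist11.png',p['image'][:,:,::-1])
```

```text
t 16.3 tcp [ 0.5132 -0.0191  0.2549] local mm [-55.6  -1.4 109.9] F local [-0.1 -0.1 -0.2] w 0.0001
tilt 28.5 xaxis local [0.011 1.    0.015] j [-0.5  -0.48  2.12  0.35  1.14 -2.34]
```

View pics/wrist11.png

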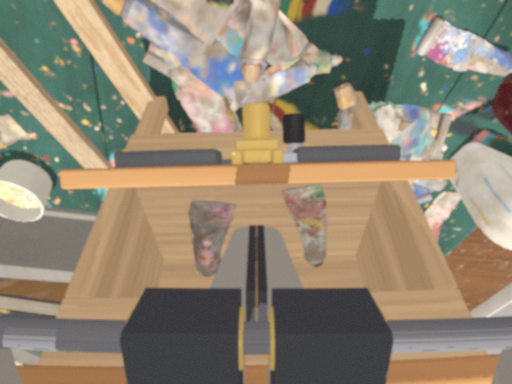

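Emit:
carry_out([
  [0, 0.33, 0.18, 0, 0, 0, -1],
  [0, 0.1, 0.22, 0, 0, 0, -1],
  [0, 0.1, 0.22, 0, 0, 0, -1],
  [0, 0.1, 0.22, 0, 0, 0, -1],
  [0, 0.1, 0.22, 0, 0, 0, -1],
  [0, 0.1, 0.22, 0, 0, 0, -1],
  [0, 0.1, 0.22, 0, 0, 0, -1],
  [0, 0.1, 0.22, 0, 0, 0, -1],
])

```text
clock: 17.15
tcp_pos: [0.4745, -0.0285, 0.1899]
tcp_rot: [[-0.184, 0.481, -0.857], [0.983, 0.096, -0.157], [0.007, -0.872, -0.49]]
ft_force: [2.6, 0.3, 1.0]
gripper_width: 0.0005
```

Run:
```python
from fk import *
from workcell import bot
s=st()
p=bot.camera('side');cv2.imwrite(f'pics/side12.png',cv2.resize(p['image'][110:250,190:340,::-1],None,fx=4,fy=4,interpolation=cv2.INTER_CUBIC))
```

```text
t 17.15 tcp [ 0.4745 -0.0285  0.1899] local mm [-95.4  -3.   44.9] F local [ 2.6 -0.3  1. ] w 0.0005
tilt 29.4 xaxis local [0.013 1.    0.007] j [-0.59 -0.59  2.32  0.41  1.07 -2.48]
```

View pics/side12.png

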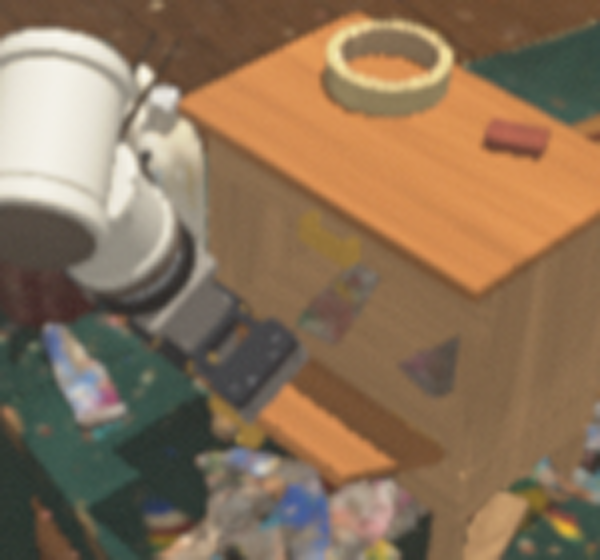

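Emit:
carry_out([
  [0, 0.13, 0.1, 0, 0, 0, -1],
  [0, 0.13, 0.1, 0, 0, 0, -1],
  [0, 0.13, 0.1, 0, 0, 0, -1],
  [0, 0.13, 0.1, 0, 0, 0, -1],
  [0, 0.13, 0.1, 0, 0, 0, -1],
  [0, 0.13, 0.08, 0, 0, 0, -1],
  [0, 0.12, 0.08, 0, 0, 0, -1],
  [0, 0.1, 0.05, 0, 0, 0, -1],
])

```text
clock: 18.0
tcp_pos: [0.4665, -0.0294, 0.1346]
tcp_rot: [[-0.185, 0.476, -0.86], [0.983, 0.096, -0.158], [0.007, -0.874, -0.485]]
ft_force: [-18.6, 0.9, 29.1]
gripper_width: 0.0005
```

Run:
```python
from fk import *
from workcell import bot
s=st()
p=bot.camera('side');cv2.imwrite(f'pics/side13.png',cv2.resize(p['image'][110:250,190:340,::-1],None,fx=4,fy=4,interpolation=cv2.INTER_CUBIC))
```

```text
t 18.0 tcp [ 0.4665 -0.0294  0.1346] local mm [-103.5   -2.4  -10.4] F local [-18.1   4.6  29.1] w 0.0005
tilt 29.0 xaxis local [0.012 1.    0.007] j [-0.6  -0.55  2.4   0.44  0.97 -2.55]
```

View pics/side13.png

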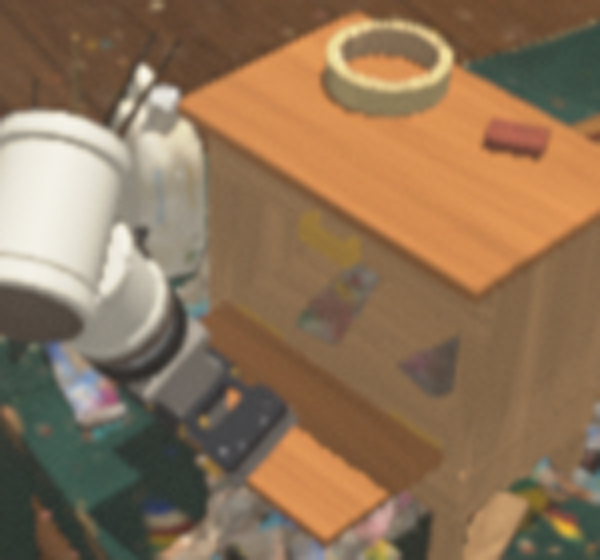

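Emit:
carry_out([
  [0, -0.25, -0.13, 0, 0, 0, -1],
  [0, -0.33, -0.18, 0, 0, 0, -1],
  [0, -0.33, -0.18, 0, 0, 0, -1],
  [0, -0.33, -0.18, 0, 0, 0, -1],
  [0, -0.4, -0.22, 0, 0, 0, -1],
  [0, -0.4, -0.22, 0, 0, 0, -1],
  [0, -0.4, -0.22, 0, 0, 0, -1],
  [0, 0, 0, 0, 0, 0, -1],
])

```text
clock: 18.85
tcp_pos: [0.4645, -0.0284, 0.2485]
tcp_rot: [[-0.186, 0.472, -0.862], [0.982, 0.101, -0.157], [0.013, -0.876, -0.482]]
ft_force: [-0.1, 0.2, 0.9]
gripper_width: 0.0006
```

Run:
```python
from fk import *
from workcell import bot
s=st()
d={}
for n in ['side','top','wrist']: d[n]=bot.camera(n)
pickle.dump(d,open('cams2.pkl','wb'))
for n,(r0,r1,c0,c1) in dict(side=(110,250,190,340),top=(130,270,180,340)).items():
    p=d[n]; im=cv2.resize(p['image'][r0:r1,c0:c1,::-1],None,fx=4,fy=4,interpolation=cv2.INTER_CUBIC)
    for f,col in ((90,(0,255,255)),(83,(0,0,255))):
        a=np.radians(f); r=lambda x,y,z: W((x*np.cos(a)-z*np.sin(a),y,z*np.cos(a)+x*np.sin(a)))
        pp=proj(p,[r(.006,y,z) for y,z in ((.12,.01),(.12,.13),(-.12,.13),(-.12,.01))])
        cv2.polylines(im,[np.int32((pp-[c0,r0]+.5)*4)],True,col,1)
    cv2.imwrite(f'pics/{n}14.png',im)
cv2.imwrite('pics/wrist14.png',d['wrist']['image'][:,:,::-1])
```

```text
t 18.85 tcp [ 0.4645 -0.0284  0.2485] local mm [-105.2   -0.9  103.5] F local [-0.1  0.2  0.9] w 0.0006
tilt 28.8 xaxis local [0.011 1.    0.013] j [-0.61 -0.65  2.24  0.38  1.23 -2.43]
```

View pics/side14.png

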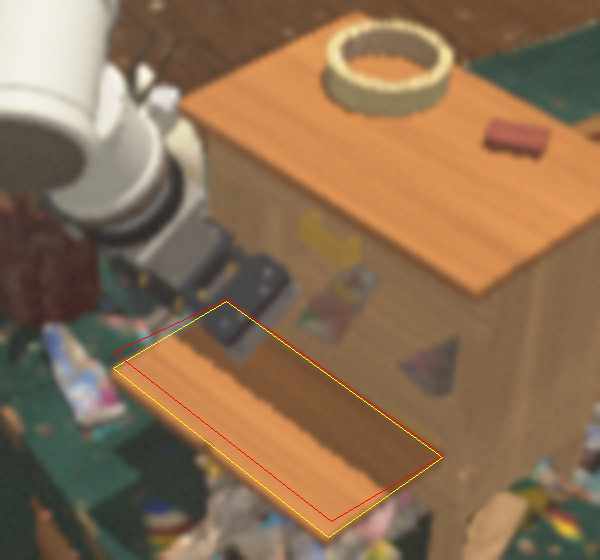

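View pics/top14.png

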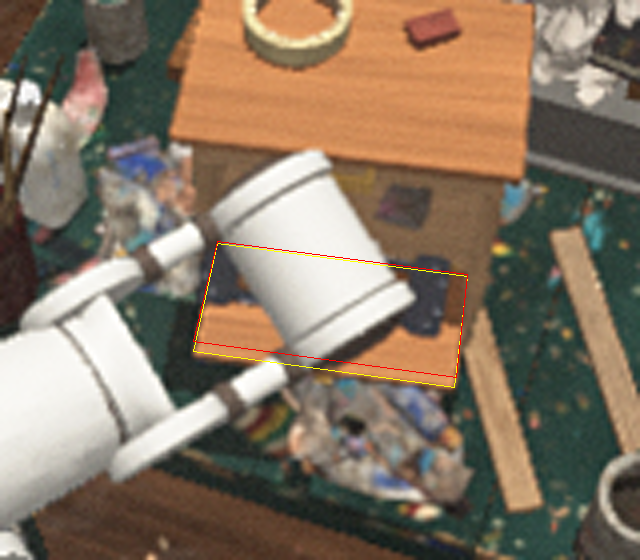

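View pics/wrist14.png

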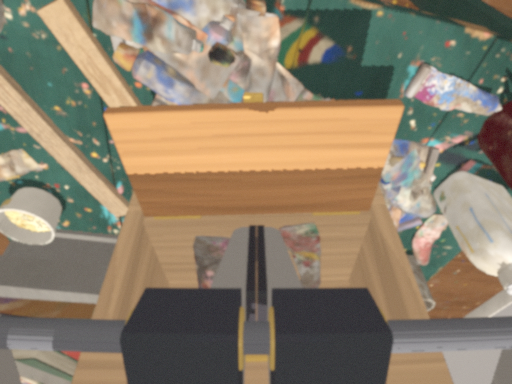

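Run:
```python
from fk import *
d=pickle.load(open('cams2.pkl','rb'));p=d['wrist']
im=cv2.resize(p['image'][70:140,200:320,::-1],None,fx=6,fy=6,interpolation=cv2.INTER_CUBIC)
def P(f,x,y,z):
    a=np.radians(f); return W((x*np.cos(a)-z*np.sin(a),y,z*np.cos(a)+x*np.sin(a)))
for z,c in ((.13,(0,255,0)),(.133,(0,255,255)),(.14,(0,0,255)),(.15,(255,0,0))):
    pp=proj(p,[P(90,-.008,-.008,z),P(90,-.008,.008,z)]); cv2.polylines(im,[np.int32((pp-[200,70]+.5)*6)],False,c,1)
    print(z,pp.round(1).tolist())
cv2.imwrite('pics/w14z.png',im)
```

```text
0.13 [[244.6, 102.3], [264.1, 102.0]]
0.133 [[244.4, 99.1], [264.1, 98.7]]
0.14 [[244.1, 91.3], [264.2, 90.9]]
0.15 [[243.7, 79.6], [264.3, 79.3]]
```

View pics/w14z.png

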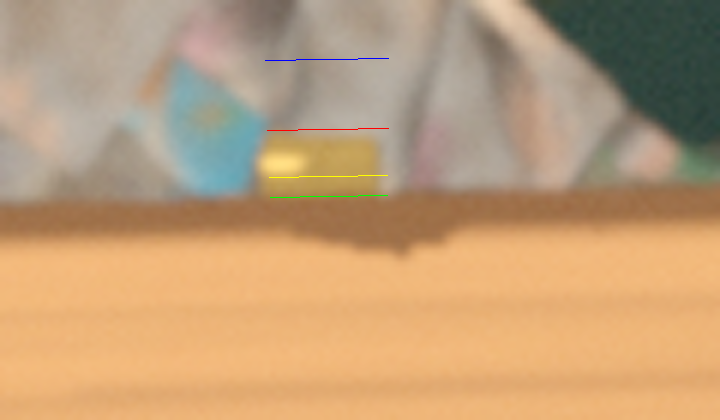

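Run:
```python
from fk import *
from workcell import bot
d=pickle.load(open('cams2.pkl','rb'));p=d['wrist'];s=bot.read_state()
Rt=np.array(s['tcp_rot']);t=np.array(s['tcp_pos'])
Rc=p['R']@Rt; tc=p['R']@t+p['t']
def cam(pos,rot):
    u,_,v=np.linalg.svd(np.array(rot)); rot=u@v
    q=dict(p); q['R']=Rc@rot.T; q['t']=tc-q['R']@np.array(pos); return q
c=cam([0.5132,-0.0191,0.2549],[[-0.186,0.467,-0.865],[0.982,0.102,-0.156],[0.015,-0.878,-0.478]])
im0=cv2.imread('pics/wrist11.png'); im=cv2.resize(im0[80:200,170:370],None,fx=4,fy=4,interpolation=cv2.INTER_CUBIC)
def P(f,x,y,z):
    a=np.radians(f); return W((x*np.cos(a)-z*np.sin(a),y,z*np.cos(a)+x*np.sin(a)))
F=42
for f in (40,42,44): print(f,'edge',proj(c,[P(f,.006,0,.13),P(f,-.006,0,.13)]).round(1).tolist())
an=np.linspace(0,6.3,30)
for b,col in ((.028,(0,255,0)),(.018,(0,255,255)),(.008,(0,0,255))):
  for x in (-.05,):
    pp=proj(c,[P(F,x,.01*np.cos(k),.095-b+.01*np.sin(k)) for k in an]);cv2.polylines(im,[np.int32((pp-[170,80]+.5)*4)],False,col,1)
for y in (.034,):
    pp=proj(c,[P(F,-.05,y+.01*np.cos(k),.028+.01*np.sin(k)) for k in an]);cv2.polylines(im,[np.int32((pp-[170,80]+.5)*4)],False,(255,0,255),1)
cv2.imwrite('pics/w11o.png',im)
# w6: bolt fully down, flap shut
c=cam([0.5326,-0.0132,0.1868],[[-0.197,0.594,-0.78],[0.98,0.128,-0.15],[0.01,-0.794,-0.607]])
im0=cv2.imread('pics/w6.png'); im=cv2.resize(im0[184:384,156:356],None,fx=3,fy=3,interpolation=cv2.INTER_CUBIC)
for z,col in ((.13,(0,255,0)),(.14,(0,0,255)),(.15,(255,0,0))):
    pp=proj(c,[P(0,-.008,-.008,z),P(0,-.008,.008,z)]); cv2.polylines(im,[np.int32((pp-[156,184]+.5)*3)],False,col,1)
cv2.imwrite('pics/w6o.png',im)
```

```text
40 edge [[259.2, 190.3], [258.8, 170.3]]
42 edge [[259.0, 182.8], [258.7, 162.7]]
44 edge [[258.9, 175.2], [258.6, 155.1]]
```

View pics/w11o.png

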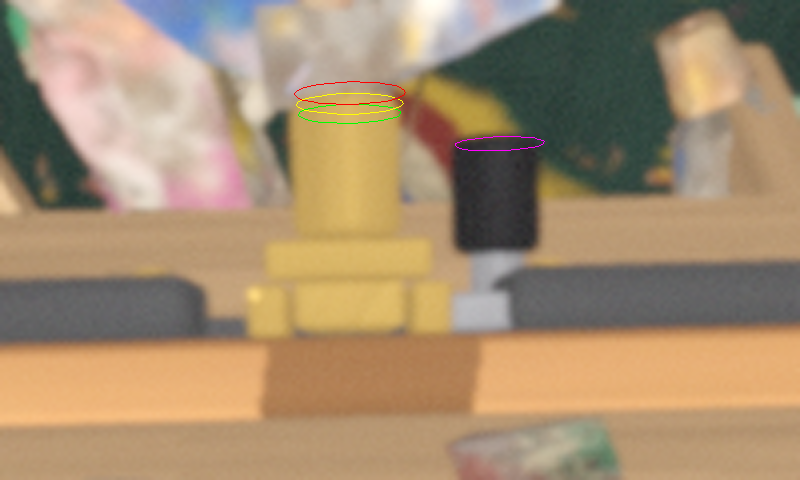

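View pics/w6o.png

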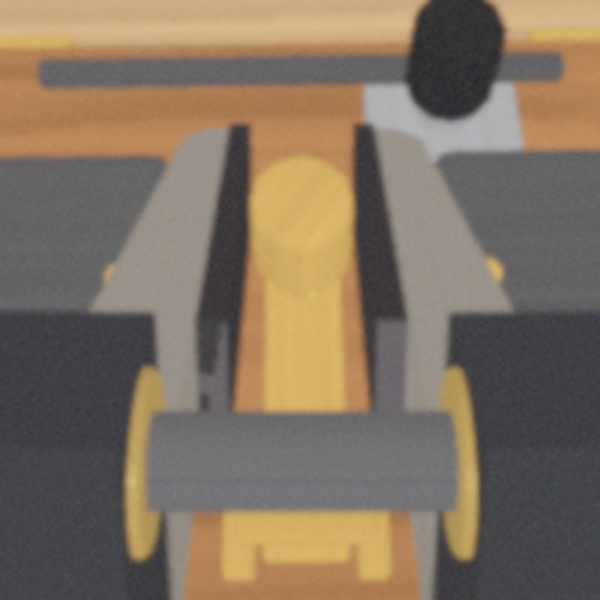

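Run:
```python
from fk import *
from workcell import bot
d=pickle.load(open('cams2.pkl','rb'));p=d['wrist'];s=bot.read_state()
Rt=np.array(s['tcp_rot']);t=np.array(s['tcp_pos'])
Rc=p['R']@Rt; tc=p['R']@t+p['t']
def cam(pos,rot):
    u,_,v=np.linalg.svd(np.array(rot)); rot=u@v
    q=dict(p); q['R']=Rc@rot.T; q['t']=tc-q['R']@np.array(pos); return q
def P(f,x,y,z):
    a=np.radians(f); return W((x*np.cos(a)-z*np.sin(a),y,z*np.cos(a)+x*np.sin(a)))
c=cam([0.5326,-0.0132,0.1868],[[-0.197,0.594,-0.78],[0.98,0.128,-0.15],[0.01,-0.794,-0.607]])
for z in (.1,.11,.115,.12,.125,.13): print(z,proj(c,[P(0,-.012,0,z),P(0,-.02,0,z)]).round(1).tolist())
c=cam([0.5308,-0.0067,0.2128],[[-0.193,0.589,-0.785],[0.981,0.125,-0.148],[0.011,-0.798,-0.602]])
print('w5');
for z in (.1,.12,.13,.14,.15): print(z,proj(c,[P(0,-.012,0,z),P(0,-.02,0,z)]).round(1).tolist())
c=cam([0.5132,-0.0191,0.2549],[[-0.186,0.467,-0.865],[0.982,0.102,-0.156],[0.015,-0.878,-0.478]])
print('w11');
for z in (.09,.1,.11,.12,.13,.14): print(z,((proj(c,[P(42,-.012,0,z),P(42,-.02,0,z)])-[170,80])*4).round(0).tolist())
```

```text
0.1 [[257.2, 327.3], [257.3, 324.0]]
0.11 [[257.4, 345.1], [257.5, 342.4]]
0.115 [[257.5, 354.4], [257.6, 352.0]]
0.12 [[257.6, 363.9], [257.7, 361.8]]
0.125 [[257.7, 373.6], [257.8, 371.9]]
0.13 [[257.8, 383.6], [257.9, 382.3]]
w5
0.1 [[246.5, 285.6], [246.2, 281.1]]
0.12 [[246.3, 317.5], [245.9, 313.8]]
0.13 [[246.2, 334.7], [245.8, 331.6]]
0.14 [[246.0, 352.9], [245.6, 350.4]]
0.15 [[245.9, 372.1], [245.5, 370.2]]
w11
0.09 [[352.0, 302.0], [351.0, 257.0]]
0.1 [[352.0, 299.0], [352.0, 253.0]]
0.11 [[353.0, 297.0], [352.0, 248.0]]
0.12 [[354.0, 294.0], [353.0, 243.0]]
0.13 [[354.0, 291.0], [353.0, 237.0]]
0.14 [[355.0, 287.0], [354.0, 230.0]]
```

Run:
```python
from fk import *
s=st()
for o in [(-.18,0,.08),(-.18,0,-.03),(-.15,0,-.04)]:
  for th in (0,-5): print(th,o,ik6(W(o),toolR(th),(-.3,-.4,2,.1,1.4))[0].round(2))
plan(W((-.18,0,.09)),toolR(0),7)
```

```text
t 19.0 tcp [ 0.4629 -0.0275  0.2444] local mm [-106.6    0.3   99.4] F local [-0.2  0.3  1.3] w 0.0004
tilt 28.6 xaxis local [0.011 1.    0.017] j [-0.61 -0.65  2.24  0.38  1.22 -2.43]
0 (-0.18, 0, 0.08) [-0.42 -0.37  2.01  0.    1.49  0.96]
-5 (-0.18, 0, 0.08) [-0.37 -0.28  1.95 -0.05  1.54  1.  ]
0 (-0.18, 0, -0.03) [-0.42 -0.26  2.15 -0.    1.25  0.96]
-5 (-0.18, 0, -0.03) [-0.37 -0.17  2.08 -0.05  1.3   1.01]
0 (-0.15, 0, -0.04) [-0.37 -0.16  2.09 -0.    1.21  1.  ]
-5 (-0.15, 0, -0.04) [-0.34 -0.07  2.02 -0.05  1.27  1.05]
[-0.0, -0.1, 0.25, 0.68, -0.02, 0.02] norm mm 11
[-0.0, -0.08, 0.25, 0.68, -0.02, 0.02] norm mm 11
[-0.0, -0.06, 0.26, 0.68, -0.02, 0.02] norm mm 11
[-0.0, -0.04, 0.26, 0.68, -0.02, 0.02] norm mm 11
[-0.0, -0.02, 0.26, 0.68, -0.02, 0.02] norm mm 11
[-0.0, -0.0, 0.26, 0.68, -0.02, 0.02] norm mm 11
[-0.0, 0.01, 0.26, 0.68, -0.02, 0.02] norm mm 11
```

Emit:
carry_out([
  [0, -0.1, 0.3, 0.5, 0, 0, -1],
  [0, -0.1, 0.3, 0.7, 0, 0, -1],
  [0, -0.08, 0.26, 0.7, 0, 0, -1],
  [0, -0.05, 0.26, 0.7, 0, 0, -1],
  [0, -0.02, 0.26, 0.7, 0, 0, -1],
  [0, 0, 0.26, 0.7, 0, 0, -1],
  [0, 0, 0.26, 0.7, 0, 0, -1],
  [0, 0, 0, 0, 0, 0, -1],
])

```text
clock: 19.8
tcp_pos: [0.3776, -0.0391, 0.2224]
tcp_rot: [[-0.186, -0.035, -0.982], [0.982, 0.024, -0.186], [0.03, -0.999, 0.03]]
ft_force: [0.1, -0.1, -0.0]
gripper_width: 0.0002
```

```bash
cat > look.py <<'E'
from fk import *
from workcell import bot
import sys
s=st(); tag=sys.argv[1]
p=bot.camera('wrist'); im=cv2.resize(p['image'][:,:,::-1],None,fx=1.5,fy=1.5,interpolation=cv2.INTER_CUBIC)
def P(f,x,y,z):
    a=np.radians(f); return W((x*np.cos(a)-z*np.sin(a),y,z*np.cos(a)+x*np.sin(a)))
for z,c in ((.13,(0,255,0)),(.14,(0,0,255)),(.15,(255,0,0))):
    pp=proj(p,[P(90,-.008,-.014,z),P(90,-.008,.014,z)]); cv2.polylines(im,[np.int32((pp+.5)*1.5)],False,c,1)
pp=proj(p,[P(90,.006,y,.13) for y in(-.12,.12)]); cv2.polylines(im,[np.int32((pp+.5)*1.5)],False,(255,255,0),1)
cv2.imwrite(f'pics/{tag}.png',im); cv2.imwrite(f'pics/{tag}_raw.png',p['image'][:,:,::-1]);pickle.dump((p,s),open(f'{tag}.pkl','wb'))
E
python3 look.py w15
```

```text
t 19.8 tcp [ 0.3776 -0.0391  0.2224] local mm [-192.5    5.6   77.4] F local [ 0.  -0.1 -0. ] w 0.0002
tilt -1.7 xaxis local [0.011 0.999 0.03 ] j [-0.43 -0.37  2.02  0.01  1.53 -2.19]
```

View pics/w15.png

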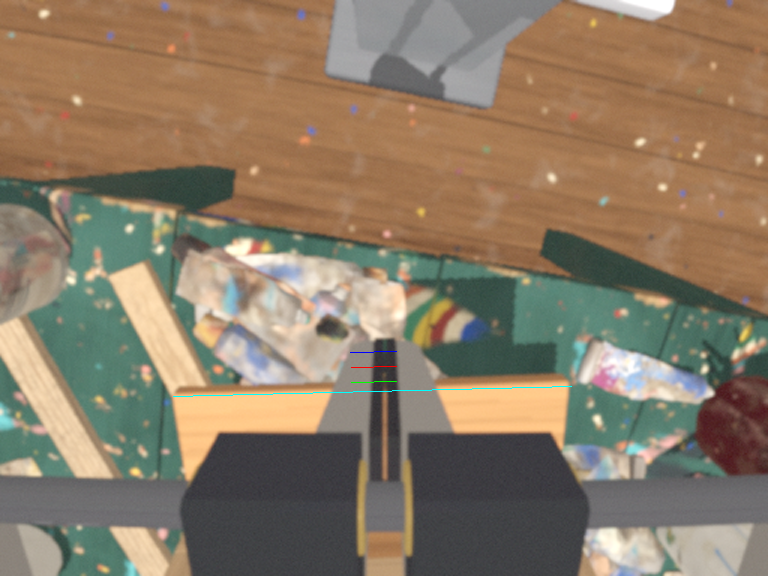

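Emit:
carry_out([
  [-0.03, 0.75, 0, -0.2, 0, 0, -1],
  [-0.03, 0.75, 0, -0.2, 0, 0, -1],
  [-0.03, 0.75, 0, -0.2, 0, 0, -1],
  [-0.03, 0.7, 0, 0, 0, 0, -1],
  [0, 0, 0, 0, 0, 0, -1],
  [0, 0, 0, 0, 0, 0, -1],
  [0, 0, 0, 0, 0, 0, -1],
  [0, 0, 0, 0, 0, 0, -1],
])

```text
clock: 20.65
tcp_pos: [0.3796, -0.0397, 0.1012]
tcp_rot: [[-0.184, 0.043, -0.982], [0.983, 0.038, -0.182], [0.029, -0.998, -0.049]]
ft_force: [-0.2, 0.0, 0.1]
gripper_width: 0.0006
```

```bash
python3 look.py w16
```

```text
t 20.65 tcp [ 0.3796 -0.0397  0.1012] local mm [-190.7    4.6  -43.8] F local [-0.1  0.1  0.1] w 0.0006
tilt 2.9 xaxis local [0.013 0.999 0.029] j [-0.48 -0.33  2.24  0.06  1.21 -2.25]
```

View pics/w16.png

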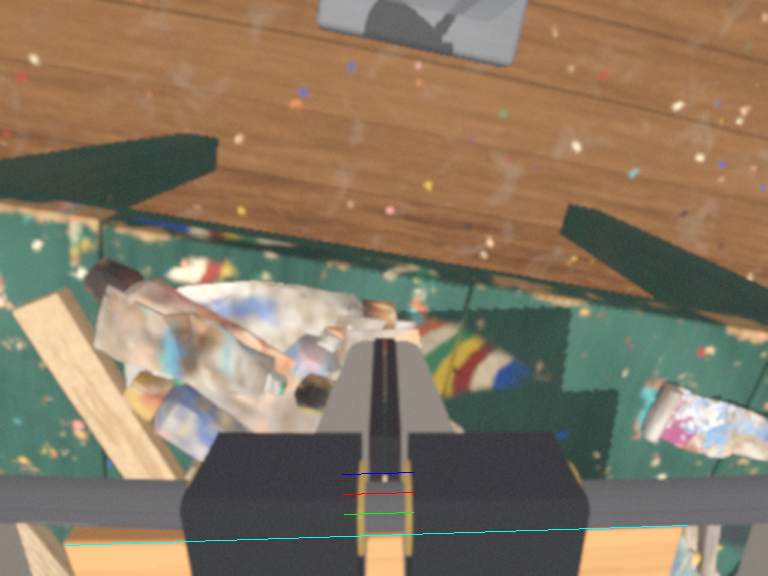

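Emit:
carry_out([
  [-0.05, 0, -0.25, 0, 0, 0, -1],
  [-0.05, 0, -0.25, 0, 0, 0, -1],
  [0, 0, -0.25, 0, 0, 0, -1],
  [0, 0, -0.07, 0, 0, 0, -1],
  [0, 0, -0.07, 0, 0, 0, -1],
  [0, 0, -0.07, 0, 0, 0, -1],
  [0, 0, 0, 0, 0, 0, -1],
  [0, 0, 0, 0, 0, 0, -1],
])

```text
clock: 21.5
tcp_pos: [0.423, -0.0375, 0.1078]
tcp_rot: [[-0.185, 0.051, -0.981], [0.982, 0.034, -0.183], [0.024, -0.998, -0.056]]
ft_force: [-0.4, -0.5, 0.5]
gripper_width: 0.0005
```

```bash
python3 look.py w17
```

```text
t 21.5 tcp [ 0.423  -0.0375  0.1078] local mm [-147.7   -1.8  -37.2] F local [-0.4 -0.4  0.5] w 0.0005
tilt 3.3 xaxis local [0.012 1.    0.024] j [-0.42 -0.21  2.13  0.06  1.19 -2.2 ]
```

View pics/w17.png

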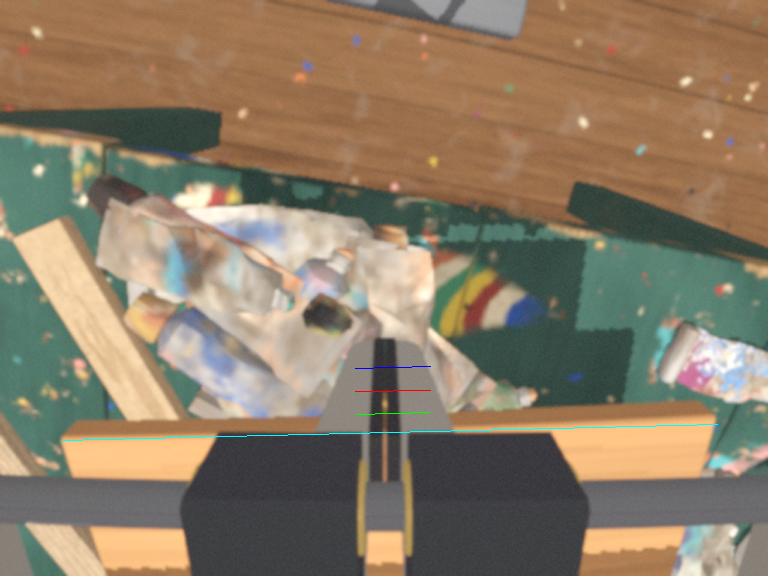

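Emit:
carry_out([
  [0, 0.22, 0, 0, 0, 0, -1],
  [0, 0, -0.08, 0, 0, 0, -1],
  [0, 0, -0.08, 0, 0, 0, -1],
  [0, 0, -0.08, 0, 0, 0, -1],
  [0, 0, -0.08, 0, 0, 0, -1],
  [0, 0, 0, 0, 0, 0, -1],
  [0, 0, 0, 0, 0, 0, -1],
  [0, 0, 0, 0, 0, 0, -1],
])

```text
clock: 22.35
tcp_pos: [0.4291, -0.0357, 0.0976]
tcp_rot: [[-0.187, 0.03, -0.982], [0.982, 0.032, -0.186], [0.026, -0.999, -0.036]]
ft_force: [-3.7, -0.9, 1.2]
gripper_width: 0.0004
```

Run:
```python
from fk import *
st()
```

```text
t 22.35 tcp [ 0.4291 -0.0357  0.0976] local mm [-141.3   -1.2  -47.4] F local [-3.8 -0.2  1.2] w 0.0004
tilt 2.1 xaxis local [0.01  1.    0.026] j [-0.4  -0.16  2.11  0.05  1.18 -2.18]
```

Emit:
carry_out([
  [0, 0, -0.1, 0, 0, 0, -1],
  [0, 0, -0.1, 0, 0, 0, -1],
  [0, 0, -0.1, 0, 0, 0, -1],
  [0, 0, -0.1, 0, 0, 0, -1],
  [0, 0, 0, 0, 0, 0, -1],
  [0, 0, 0, 0, 0, 0, -1],
  [0, 0, 0, 0, 0, 0, -1],
  [0, 0, 0, 0, 0, 0, -1],
])

```text
clock: 23.15
tcp_pos: [0.4269, -0.0362, 0.098]
tcp_rot: [[-0.194, -0.019, -0.981], [0.981, 0.024, -0.194], [0.028, -1.0, 0.014]]
ft_force: [-3.3, -0.3, 0.8]
gripper_width: 0.0005
```

```bash
python3 look.py w18
```

```text
t 23.15 tcp [ 0.4269 -0.0362  0.098 ] local mm [-143.5   -1.3  -47. ] F local [-3.3  0.4  0.8] w 0.0005
tilt -0.8 xaxis local [0.003 1.    0.028] j [-0.38 -0.12  2.07  0.02  1.21 -2.15]
```

View pics/w18.png

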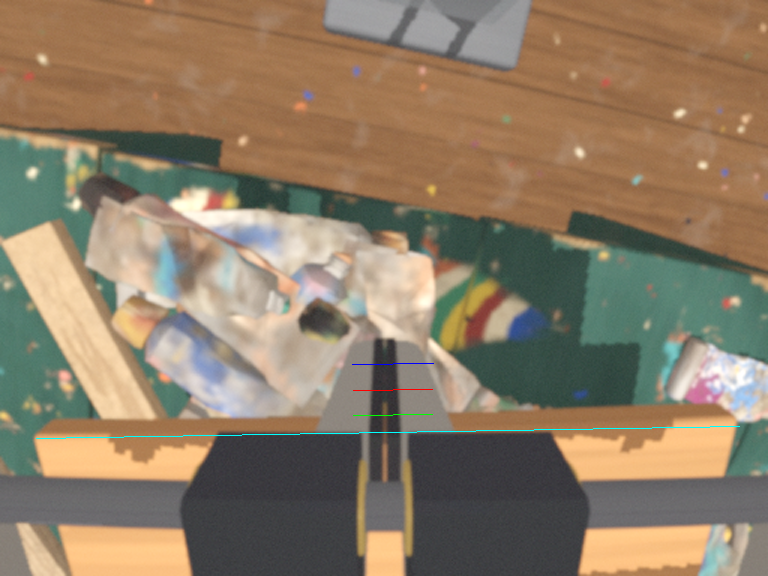

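Emit:
carry_out([
  [0, 0, -0.2, -0.4, 0, 0, -1],
  [0, 0, -0.2, -0.4, 0, 0, -1],
  [0, 0, -0.2, -0.4, 0, 0, -1],
  [0, 0, -0.2, -0.4, 0, 0, -1],
  [0, 0, -0.2, -0.3, 0, 0, -1],
  [0, 0, -0.2, -0.3, 0, 0, -1],
  [0, 0, -0.2, -0.2, 0, 0, -1],
  [0, 0, -0.2, -0.2, 0, 0, -1],
])

```text
clock: 24.0
tcp_pos: [0.4335, -0.0347, 0.0961]
tcp_rot: [[-0.219, 0.108, -0.97], [0.975, 0.056, -0.214], [0.032, -0.993, -0.118]]
ft_force: [-41.5, -11.9, 27.9]
gripper_width: 0.0005
```

Run:
```python
from fk import *
st()
```

```text
t 24.0 tcp [ 0.4335 -0.0347  0.0961] local mm [-136.8   -1.1  -48.9] F local [-43.   -3.5  27.9] w 0.0005
tilt 6.7 xaxis local [-0.022  0.999  0.032] j [-0.44 -0.22  2.17  0.11  1.12 -2.27]
```

Emit:
carry_out([
  [0, 0, 0.15, 0, 0, 0, -1],
  [0, 0, 0.3, 0, 0, 0, -1],
  [0, 0, 0.4, 0, 0, 0, -1],
  [0, 0, 0.4, 0, 0, 0, -1],
  [0, -0.5, 0, 0, 0, 0, -1],
  [0, -0.8, 0, 0, 0, 0, -1],
  [-0.7, -0.8, 0, 0, 0, 0, -1],
  [-0.7, -0.8, 0, 0, 0, 0, -1],
])

```text
clock: 24.8
tcp_pos: [0.3825, -0.1047, 0.2033]
tcp_rot: [[-0.222, 0.111, -0.969], [0.974, 0.061, -0.216], [0.035, -0.992, -0.122]]
ft_force: [1.3, -0.3, 0.6]
gripper_width: 0.0004
```

```bash
python3 look.py w19
python3 - <<'E'
from fk import *
p,s=pickle.load(open('w19.pkl','rb'))
im=cv2.imread('pics/w19_raw.png')
c=proj(p,[W((-.133,0,-.01))])[0].astype(int); print(c)
r0=max(0,c[1]-50);c0=max(0,c[0]-65)
cv2.imwrite('pics/w19z.png',cv2.resize(im[r0:r0+100,c0:c0+130],None,fx=6,fy=6,interpolation=cv2.INTER_CUBIC))
E
```

```text
t 24.8 tcp [ 0.3825 -0.1047  0.2033] local mm [-200.6  -59.6   58.3] F local [ 1.2 -0.6  0.6] w 0.0004
tilt 7.0 xaxis local [-0.026  0.999  0.035] j [-0.68 -0.44  2.12  0.12  1.42 -2.49]
[316 251]
```

View pics/w19.png

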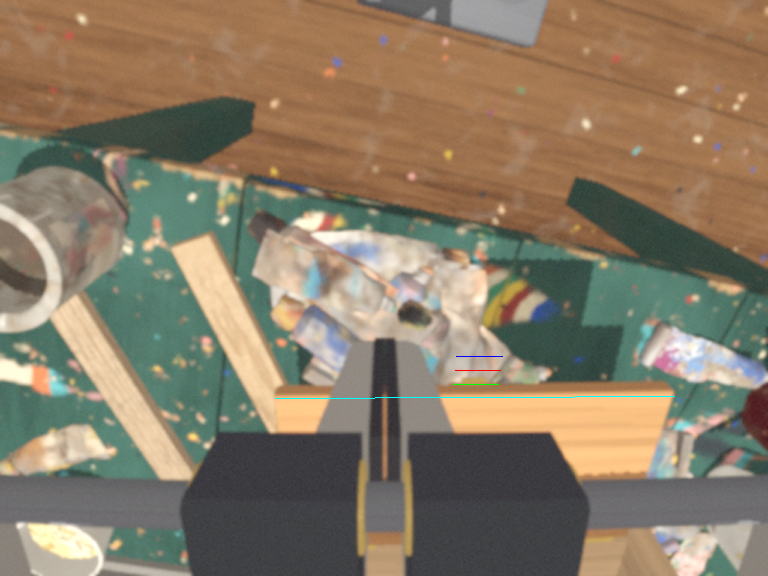

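View pics/w19z.png

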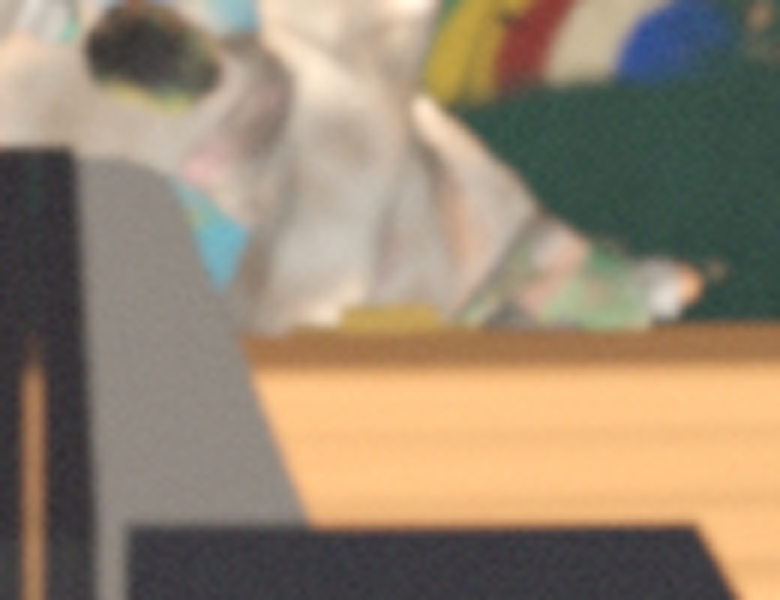

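Run:
```python
import cv2,numpy as np
a=cv2.imread('pics/w6.png')[330:384,200:310]; b=cv2.imread('pics/w5.png')[240:384,190:300]
c=cv2.imread('pics/wrist7.png')[330:384,200:310]
A=cv2.resize(a,None,fx=5,fy=5,interpolation=cv2.INTER_CUBIC);C=cv2.resize(c,None,fx=5,fy=5,interpolation=cv2.INTER_CUBIC)
cv2.imwrite('pics/w67.png',np.vstack([A,C])); cv2.imwrite('pics/w5z.png',cv2.resize(b,None,fx=4,fy=4,interpolation=cv2.INTER_CUBIC))
```

```text
(no output)
```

View pics/w67.png

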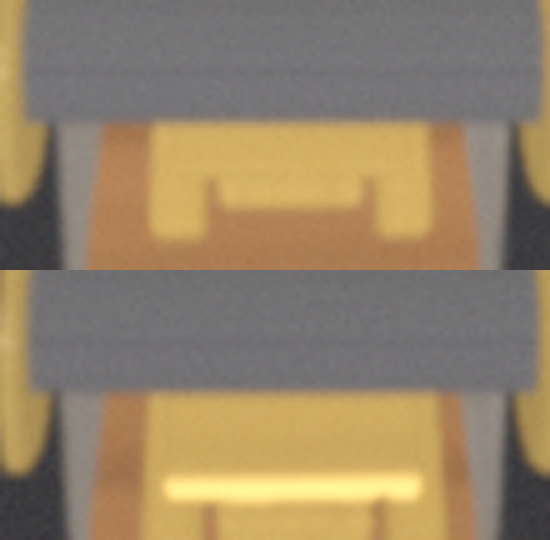

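View pics/w5z.png

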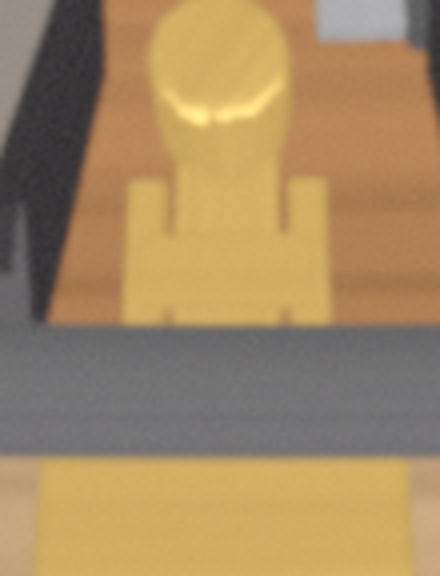

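Run:
```python
from fk import *
st()
for o in [(-.19,0,.05),(-.175,0,-.04),(-.165,0,-.04),(-.12,0,-.04)]:
  for th in (20,25,30): print(th,o,ik6(W(o),toolR(th),(-.5,-.4,2,.2,1.4))[0].round(2))
plan(W((-.172,0,.03)),toolR(24),5)
plan(W((-.168,0,-.04)),toolR(24),3,W((-.172,0,.03)),toolR(24))
```

```text
t 24.85 tcp [ 0.3854 -0.1104  0.2092] local mm [-198.9  -65.7   64.2] F local [-0.1 -1.3  4. ] w 0.0002
tilt 7.3 xaxis local [-0.023  0.999  0.025] j [-0.69 -0.44  2.1   0.12  1.42 -2.49]
20 (-0.19, 0, 0.05) [-0.7  -0.78  2.36  0.28  1.35  0.64]
25 (-0.19, 0, 0.05) [-0.8  -0.9   2.43  0.37  1.37  0.54]
30 (-0.19, 0, 0.05) [-0.92 -1.02  2.51  0.47  1.42  0.44]
20 (-0.175, 0, -0.04) [-0.66 -0.62  2.45  0.3   1.09  0.61]
25 (-0.175, 0, -0.04) [-0.75 -0.73  2.53  0.39  1.1   0.49]
30 (-0.175, 0, -0.04) [-0.85 -0.85  2.62  0.49  1.15  0.37]
20 (-0.165, 0, -0.04) [-0.63 -0.58  2.43  0.29  1.06  0.63]
25 (-0.165, 0, -0.04) [-0.71 -0.68  2.51  0.39  1.07  0.51]
30 (-0.165, 0, -0.04) [-0.81 -0.79  2.59  0.49  1.1   0.39]
20 (-0.12, 0, -0.04) [-0.52 -0.4   2.32  0.28  0.97  0.72]
25 (-0.12, 0, -0.04) [-0.59 -0.49  2.4   0.38  0.94  0.61]
30 (-0.12, 0, -0.04) [-0.66 -0.57  2.48  0.49  0.93  0.48]
[0.32, 0.2, -0.12, -0.56, 0.03, 0.06] norm mm 16
[0.32, 0.2, -0.11, -0.56, 0.03, 0.06] norm mm 16
[0.32, 0.2, -0.09, -0.56, 0.03, 0.06] norm mm 16
[0.33, 0.21, -0.08, -0.56, 0.03, 0.06] norm mm 16
[0.33, 0.21, -0.07, -0.56, 0.03, 0.06] norm mm 16
[-0.0, 0.55, 0.21, 0.0, 0.0, 0.0] norm mm 23
[-0.0, 0.55, 0.21, 0.0, 0.0, 0.0] norm mm 23
[-0.0, 0.55, 0.21, 0.0, 0.0, 0.0] norm mm 23
```

Emit:
carry_out([
  [0.32, 0.2, -0.1, -0.5, 0, 0, -1],
  [0.32, 0.2, -0.1, -0.55, 0, 0.1, -1],
  [0.32, 0.2, -0.08, -0.55, 0, 0.1, -1],
  [0.32, 0.2, -0.06, -0.55, 0, 0.1, -1],
  [0.32, 0.2, -0.05, -0.55, 0, 0.1, -1],
  [0, 0.5, 0.2, 0, 0, 0, -1],
  [0, 0.5, 0.2, 0, 0, 0, -1],
  [0, 0, 0, 0, 0, 0, -1],
])

```text
clock: 25.65
tcp_pos: [0.4073, -0.0457, 0.1366]
tcp_rot: [[-0.198, 0.426, -0.883], [0.98, 0.057, -0.193], [-0.032, -0.903, -0.428]]
ft_force: [-0.6, -0.1, -0.2]
gripper_width: 0.0006
```

```bash
python3 look.py w20
```

```text
t 25.65 tcp [ 0.4073 -0.0457  0.1366] local mm [-164.7   -6.6   -8.4] F local [-0.6  0.  -0.2] w 0.0006
tilt 25.4 xaxis local [-0.002  0.999 -0.032] j [-0.71 -0.76  2.49  0.36  1.13 -2.6 ]
```

View pics/w20.png

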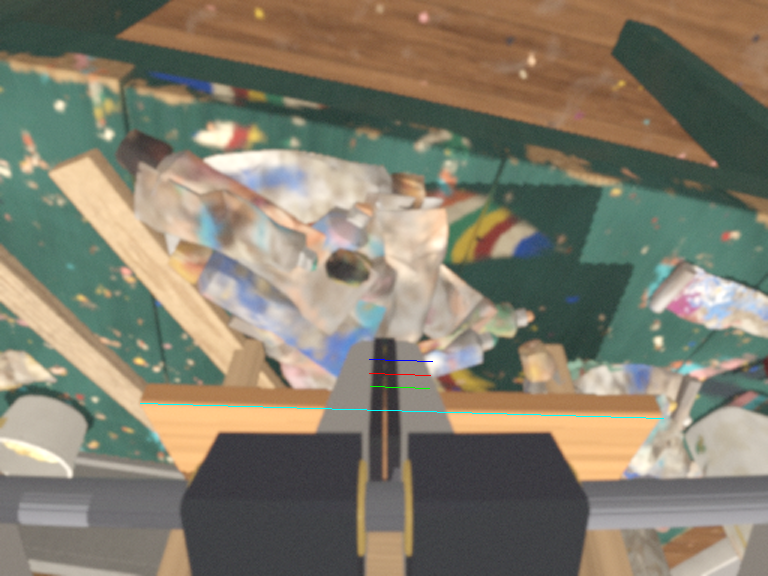

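Emit:
carry_out([
  [0.08, 0.38, 0.17, 0, 0, 0, -1],
  [0.08, 0.38, 0.17, 0, 0, 0, -1],
  [0, 0, 0, 0, 0, 0, -1],
  [0, 0.1, -0.2, 0, 0, 0, -1],
  [0, 0.1, -0.2, 0, 0, 0, -1],
  [0, 0.1, -0.2, 0, 0, 0, -1],
  [0, 0, 0, 0, 0, 0, -1],
  [0, 0, 0, 0, 0, 0, -1],
])

```text
clock: 26.5
tcp_pos: [0.4401, -0.0399, 0.1157]
tcp_rot: [[-0.198, 0.436, -0.878], [0.979, 0.047, -0.197], [-0.044, -0.899, -0.436]]
ft_force: [-2.5, 0.3, -2.1]
gripper_width: 0.0003
```

Run:
```python
from fk import *
st()
```

```text
t 26.5 tcp [ 0.4401 -0.0399  0.1157] local mm [-131.4   -7.5  -29.3] F local [-2.4  0.8 -2.1] w 0.0003
tilt 25.9 xaxis local [-0.001  0.999 -0.044] j [-0.61 -0.59  2.45  0.36  0.96 -2.55]
```

Emit:
carry_out([
  [0.1, 0.08, 0.12, 0, 0, 0, -1],
  [0.05, 0.08, 0.05, 0, 0, 0, -1],
  [0, 0.06, -0.11, 0, 0, 0, -1],
  [0, 0.06, -0.11, 0, 0, 0, -1],
  [0, 0.06, -0.11, -0.1, 0, 0, -1],
  [0, 0.06, -0.11, -0.1, 0, 0, -1],
  [0, 0, 0, 0, 0, 0, -1],
  [0, 0, 0, 0, 0, 0, -1],
])

```text
clock: 27.3
tcp_pos: [0.4453, -0.0326, 0.0991]
tcp_rot: [[-0.208, 0.426, -0.88], [0.977, 0.048, -0.208], [-0.047, -0.904, -0.426]]
ft_force: [-0.6, -0.4, 0.3]
gripper_width: 0.0007
```

```bash
python3 look.py w21
```

```text
t 27.3 tcp [ 0.4453 -0.0326  0.0991] local mm [-124.8   -1.4  -45.9] F local [-0.6 -0.3  0.3] w 0.0007
tilt 25.3 xaxis local [-0.012  0.999 -0.047] j [-0.57 -0.53  2.44  0.35  0.91 -2.54]
```

View pics/w21.png

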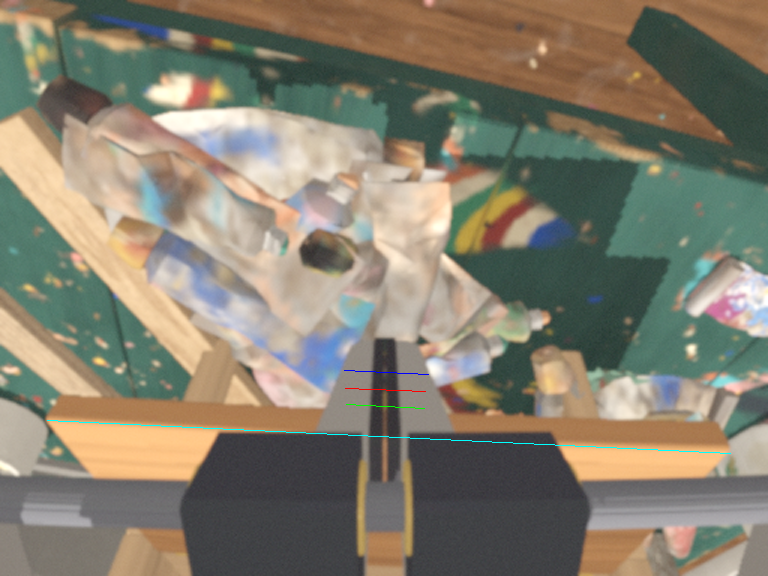

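Emit:
carry_out([
  [0, 0.05, -0.11, 0, 0, 0, -1],
  [0, 0.05, -0.11, 0, 0, 0, -1],
  [0, 0.05, -0.11, 0, 0, 0, -1],
  [0, 0.05, -0.11, 0, 0, 0, -1],
  [0, 0.05, -0.11, 0, 0, 0, -1],
  [0, 0, 0, 0, 0, 0, -1],
  [0, 0, 0, 0, 0, 0, -1],
  [0, 0, 0, 0, 0, 0, -1],
])

```text
clock: 28.15
tcp_pos: [0.4479, -0.0283, 0.0838]
tcp_rot: [[-0.228, 0.37, -0.901], [0.973, 0.045, -0.227], [-0.043, -0.928, -0.371]]
ft_force: [-2.6, -0.6, 0.1]
gripper_width: 0.0005
```

Run:
```python
from fk import *
st()
```

```text
t 28.15 tcp [ 0.4479 -0.0283  0.0838] local mm [-121.5    2.4  -61.2] F local [-2.7 -0.1  0.1] w 0.0005
tilt 21.9 xaxis local [-0.032  0.999 -0.043] j [-0.52 -0.43  2.4   0.29  0.88 -2.48]
```

Emit:
carry_out([
  [0, -0.15, 0.1, -0.3, 0, 0, -1],
  [0, -0.2, -0.05, -0.3, 0, 0, -1],
  [0, 0, -0.2, -0.3, 0, 0, -1],
  [0, 0, -0.2, -0.3, 0, 0, -1],
  [0, 0, -0.2, -0.3, 0, 0, -1],
  [0, 0, -0.2, -0.3, 0, 0, -1],
  [0, 0, -0.15, -0.2, 0, 0, -1],
  [0, 0, 0, 0, 0, 0, -1],
])

```text
clock: 28.95
tcp_pos: [0.4498, -0.0251, 0.0945]
tcp_rot: [[-0.25, 0.499, -0.83], [0.967, 0.083, -0.241], [-0.052, -0.863, -0.503]]
ft_force: [0.8, -0.4, -0.1]
gripper_width: 0.0006
```

```bash
python3 look.py w22
```

```text
t 28.95 tcp [ 0.4498 -0.0251  0.0945] local mm [-118.9    5.1  -50.5] F local [ 0.7 -0.6 -0.1] w 0.0006
tilt 30.3 xaxis local [-0.055  0.997 -0.052] j [-0.63 -0.59  2.52  0.49  0.88 -2.72]
```

View pics/w22.png

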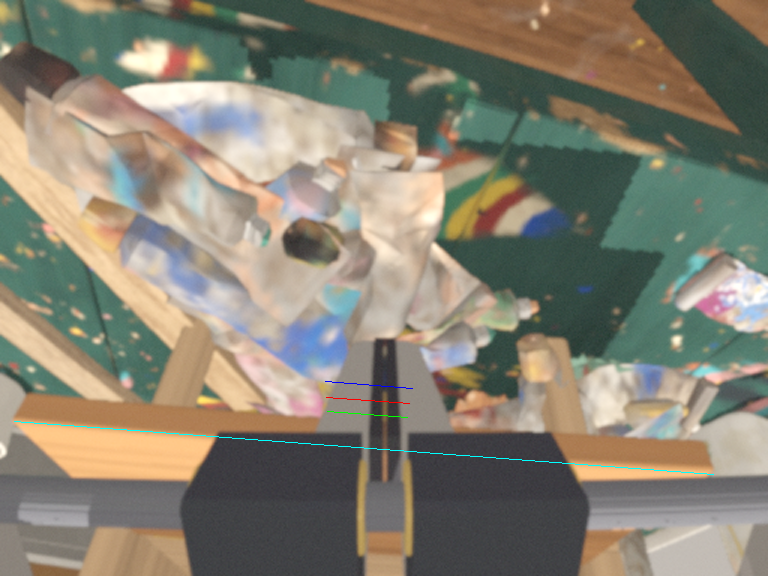

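Emit:
carry_out([
  [0, 0.03, -0.16, -0.1, 0, 0, -1],
  [0, 0.03, -0.16, -0.1, 0, 0, -1],
  [0, 0.03, -0.16, -0.1, 0, 0, -1],
  [0, 0.03, -0.16, -0.1, 0, 0, -1],
  [0, 0.03, -0.16, -0.1, 0, 0, -1],
  [0, 0.03, -0.16, -0.1, 0, 0, -1],
  [0, 0, 0, 0, 0, 0, -1],
  [0, 0, 0, 0, 0, 0, -1],
])

```text
clock: 29.8
tcp_pos: [0.4553, -0.0173, 0.0794]
tcp_rot: [[-0.276, 0.48, -0.833], [0.96, 0.091, -0.265], [-0.051, -0.873, -0.486]]
ft_force: [-1.2, -1.2, -0.2]
gripper_width: 0.0004
```

```bash
python3 look.py w23
```

```text
t 29.8 tcp [ 0.4553 -0.0173  0.0794] local mm [-112.    11.7  -65.6] F local [-1.4 -0.9 -0.2] w 0.0004
tilt 29.2 xaxis local [-0.081  0.995 -0.051] j [-0.59 -0.5   2.49  0.48  0.83 -2.72]
```

View pics/w23.png

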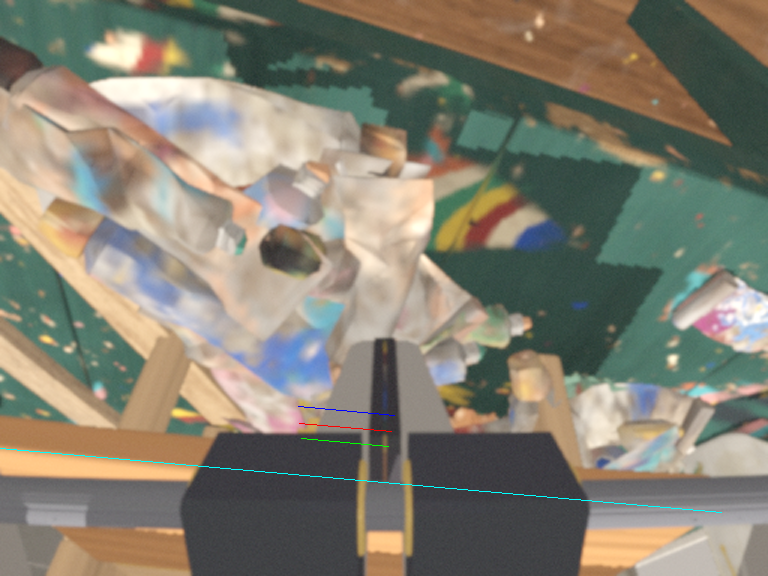

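Run:
```python
import cv2
for t in ('w22','w23'):
    a=cv2.imread(f'pics/{t}_raw.png')[225:310,150:290]
    cv2.imwrite(f'pics/{t}z.png',cv2.resize(a,None,fx=5,fy=5,interpolation=cv2.INTER_CUBIC))
```

```text
(no output)
```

View pics/w22z.png

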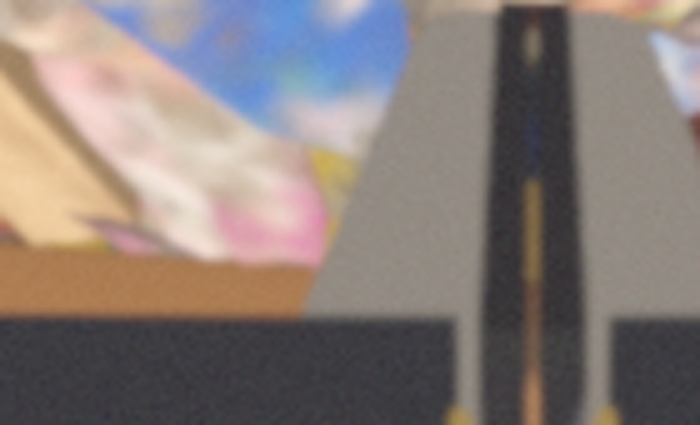

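View pics/w23z.png

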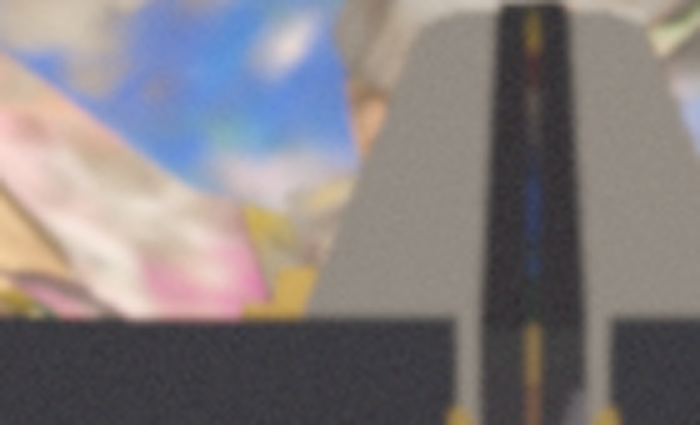

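Run:
```python
from fk import *
def P(f,x,y,z):
    a=np.radians(f); return W((x*np.cos(a)-z*np.sin(a),y,z*np.cos(a)+x*np.sin(a)))
d=pickle.load(open('cams2.pkl','rb'))
out=[]
for tag in ('w14','w19','w23'):
    p=d['wrist'] if tag=='w14' else pickle.load(open(tag+'.pkl','rb'))[0]
    c=proj(p,[W((-.135,0,-.01))])[0].astype(int); r0,c0=c[1]-20,c[0]-40
    im=p['image'][r0:r0+40,c0:c0+80,::-1]; S=9
    A=cv2.resize(im,None,fx=S,fy=S,interpolation=cv2.INTER_CUBIC)
    for e,col in ((.124,(0,255,0)),(.13,(0,255,255)),(.138,(0,0,255))):
        pp=proj(p,[P(90,-.006,-.008,e),P(90,-.006,.008,e),P(90,-.014,.008,e),P(90,-.014,-.008,e)])
        cv2.polylines(A,[np.int32((pp-[c0,r0]+.5)*S)],True,col,1)
    pp=proj(p,[P(90,x,y,.13) for x,y in ((.006,-.12),(.006,.12),(-.006,.12),(-.006,-.12))]); cv2.polylines(A,[np.int32((pp-[c0,r0]+.5)*S)],True,(255,255,0),1)
    cv2.imwrite(f'pics/{tag}e.png',A)
```

```text
(no output)
```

View pics/w14e.png

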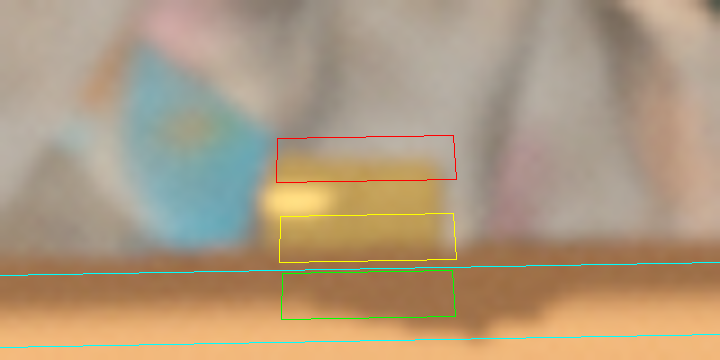

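View pics/w19e.png

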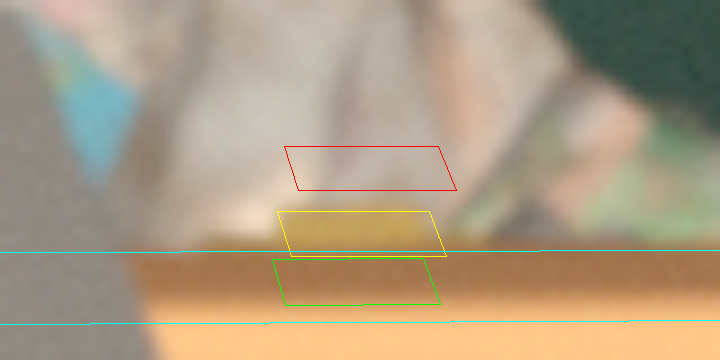

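View pics/w23e.png

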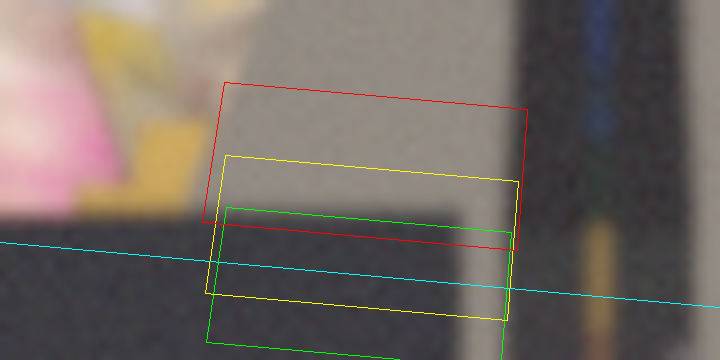

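Emit:
carry_out([
  [0, -0.15, 0.3, 0.4, 0, 0, -1],
  [0, -0.15, 0.3, 0.7, 0, 0, -1],
  [0, -0.12, 0.33, 0.8, 0, 0, -1],
  [0, -0.1, 0.35, 0.8, 0, 0, -1],
  [0, -0.6, -0.1, 0.8, 0, 0, -1],
  [-0.3, -0.7, -0.05, 0, 0.4, -0.2, -1],
  [-0.7, -0.6, -0.05, 0, 0.4, -0.2, -1],
  [-0.8, -0.5, 0, 0, 0, 0, -1],
])

```text
clock: 30.65
tcp_pos: [0.4156, -0.0985, 0.184]
tcp_rot: [[-0.205, 0.143, -0.968], [0.979, 0.03, -0.202], [0.0, -0.989, -0.146]]
ft_force: [1.1, 0.4, -1.0]
gripper_width: 0.0004
```

```bash
cat > edge.py <<'E'
from fk import *
import sys
def P(f,x,y,z):
    a=np.radians(f); return W((x*np.cos(a)-z*np.sin(a),y,z*np.cos(a)+x*np.sin(a)))
tag=sys.argv[1]
p=pickle.load(open(tag+'.pkl','rb'))[0]
c=proj(p,[W((-.135,0,-.01))])[0].astype(int); print(c); r0,c0=max(0,c[1]-20),max(0,c[0]-40)
im=p['image'][r0:r0+40,c0:c0+80,::-1]; S=9
A=cv2.resize(im,None,fx=S,fy=S,interpolation=cv2.INTER_CUBIC)
for e,col in ((.124,(0,255,0)),(.13,(0,255,255)),(.138,(0,0,255))):
    pp=proj(p,[P(90,-.006,-.008,e),P(90,-.006,.008,e),P(90,-.014,.008,e),P(90,-.014,-.008,e)])
    cv2.polylines(A,[np.int32((pp-[c0,r0]+.5)*S)],True,col,1)
pp=proj(p,[P(90,x,y,.13) for x,y in ((.006,-.12),(.006,.12),(-.006,.12),(-.006,-.12))]); cv2.polylines(A,[np.int32((pp-[c0,r0]+.5)*S)],True,(255,255,0),1)
cv2.imwrite(f'pics/{tag}e.png',A)
E
python3 look.py w24; python3 edge.py w24
```

```text
t 30.65 tcp [ 0.4156 -0.0985  0.184 ] local mm [-167.  -60.   39.] F local [ 1.2  0.2 -1. ] w 0.0004
tilt 8.4 xaxis local [-0.008  1.     0.   ] j [-0.61 -0.38  2.11  0.11  1.31 -2.41]
[330 227]
```

View pics/w24.png

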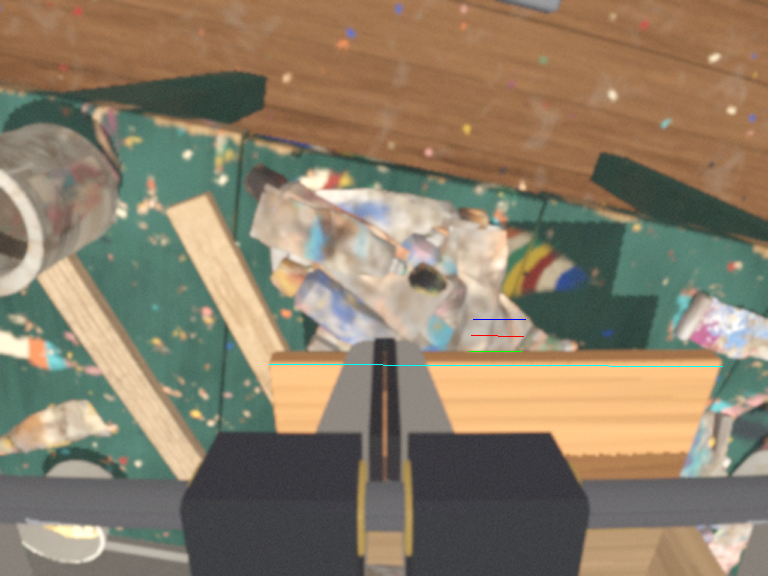

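View pics/w24e.png

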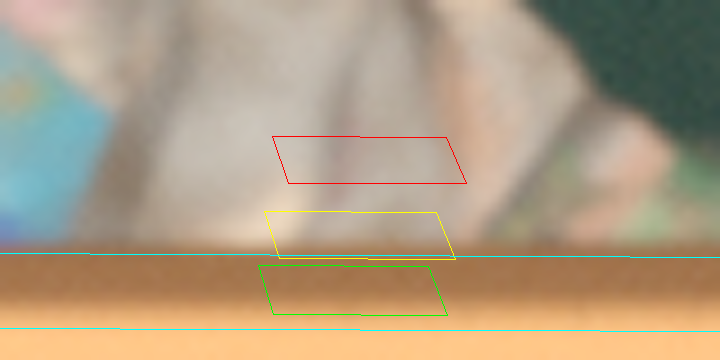

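Emit:
carry_out([
  [-0.6, -0.5, 0.2, 0, 0, 0, -1],
  [-0.7, -0.6, 0.2, 0, 0, 0, -1],
  [-0.7, -0.6, 0.2, 0, 0, 0, -1],
  [-0.7, -0.6, 0, 0, 0, 0, -1],
  [-0.6, -0.5, 0, 0, 0, 0, -1],
  [-0.4, -0.3, 0, 0, 0, 0, -1],
  [0, 0, 0, 0, 0, 0, -1],
  [0, 0, 0, 0, 0, 0, -1],
])

```text
clock: 31.5
tcp_pos: [0.4131, -0.2641, 0.3213]
tcp_rot: [[-0.203, 0.171, -0.964], [0.979, 0.014, -0.204], [-0.022, -0.985, -0.17]]
ft_force: [-0.2, 0.8, 0.0]
gripper_width: 0.0007
```

Run:
```python
from fk import *
from workcell import bot
s=st()
d0=pickle.load(open('cams0.pkl','rb'))
d={n:bot.camera(n) for n in ('side','top','wrist')}
pickle.dump(d,open('cams3.pkl','wb'))
for n,(r0,r1,c0,c1) in dict(side=(110,250,190,340),top=(130,270,180,340)).items():
    p=d[n]; im=cv2.resize(p['image'][r0:r1,c0:c1,::-1],None,fx=4,fy=4,interpolation=cv2.INTER_CUBIC)
    for f,col in ((90,(0,255,255)),(83,(0,0,255))):
        a=np.radians(f); r=lambda x,y,z: W((x*np.cos(a)-z*np.sin(a),y,z*np.cos(a)+x*np.sin(a)))
        pp=proj(p,[r(.006,y,z) for y,z in ((.12,.01),(.12,.13),(-.12,.13),(-.12,.01))])
        cv2.polylines(im,[np.int32((pp-[c0,r0]+.5)*4)],True,col,1)
    cv2.imwrite(f'pics/{n}25.png',im)
cv2.imwrite('pics/wrist25.png',d['wrist']['image'][:,:,::-1])
for th in ('jug','label_tin','tube_blue'):
  for n in ('side','top'):
    for r in bot.silhouettes(d[n],th)[:1]: print(n,th,round(r['confidence'],2),[round(float(v),1) for v in r['extent']])
```

```text
t 31.5 tcp [ 0.4131 -0.2641  0.3213] local mm [-202.  -222.   176.3] F local [0.  0.8 0. ] w 0.0007
tilt 9.8 xaxis local [-0.006  1.    -0.022] j [-0.92 -0.24  1.74  0.15  1.55 -2.7 ]
side jug 0.59 [230.8, 158.2, 25.5, 40.3]
top jug 0.57 [186.1, 169.2, 28.4, 38.5]
side label_tin 0.7 [304.4, 317.6, 35.9, 43.8]
top label_tin 0.75 [341.1, 257.1, 24.8, 32.9]
side tube_blue 0.52 [209.4, 205.9, 19.1, 25.8]
top tube_blue 0.71 [267.5, 174.7, 89.8, 107.2]
```

View pics/side25.png

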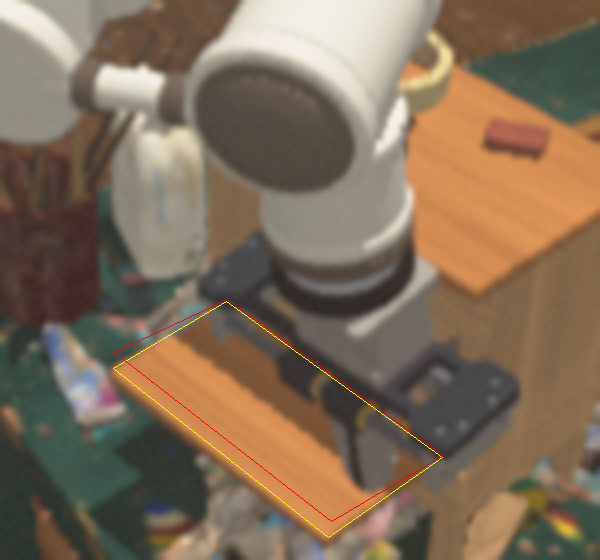

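View pics/top25.png

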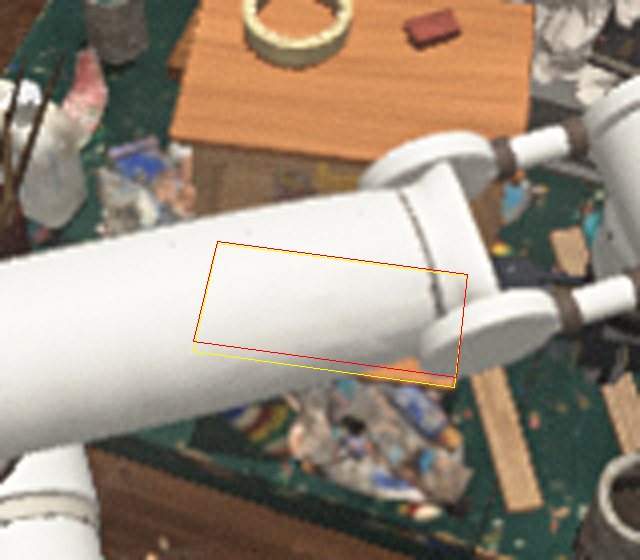

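View pics/wrist25.png

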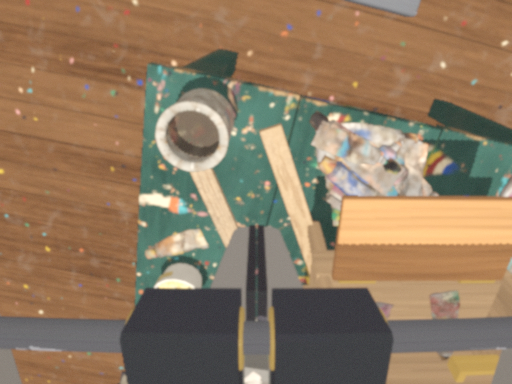

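Run:
```python
from workcell import bot
print(bot.job_done())
```

```text
the job is handed in; nothing more can be done
None
```

I opened the cupboard and handed the job in at about 32 s. No verdict was reported, so the results below are from my own measurements.

- **Keeper:** I slid it to y+, where it ran freely. I measured it about 34 mm from centre, and last saw it there when the flap was at about 42°. It hangs out of sight under the flap now, so I did not re-measure it at the end.
- **Bolt:** I drew it down about 29 mm of hand travel, then pulled the flap open by its knob. During that pull the bolt crept back up; after the flap was level its end stuck out past the flap edge, which I put at about 17 mm drawn. I pushed it back in from the front with the fingertip, and the last close picture showed no brass past the edge. That suggests about 25 mm or more drawn. It is an estimate from images, because the knob itself is hidden.
- **Flap:** I pushed it down from behind its upper edge to its stop. The final side picture matches the outline drawn for 90°, and clearly not the one for 83°.
- **Bystanders:** The jug and the tin show up within a few pixels of where they started in both the side and top views, and the blue tube does so in the side view. In the top view the network's box for the tube was clearly wrong (the arm covered most of that view), so I set that reading aside.
- **Forces:** The last wrist force reading was under 1 N, with the arm clear of everything. While pushing the bolt back I pressed on the flap edge with about 50 N through the fingers. That is under the 120 N wrist limit; I do not believe the gripper body itself touched anything.

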